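# Lock the stop screw with its jam nut

## Task

The fixture's stop screw is already set and must stay as it is: put the biggest open-ended wrench from the rack on the screw's hexagon head with its handle sloping up and resting on the fixture's side plate, so that it holds the screw still by itself. Then pull the locknut's ball lever over towards the side plate until the nut is tight against the bracket. Finally put the wrench back into its own slot in the rack as it stood, and leave the other wrenches, the gauge case and the tool holder alone.

Things in the scene. Friction and masses are not known exactly. Their poses are not given: they have to be found in the camera images.
- fixture: fixed steel fixture; origin on the bench right under the bracket and the screw's axis; x to about the robot's left, y towards the robot, z up. Base plate 25 mm thick, x -88 to 125, y -125 to 135 mm. Upright bracket 60 (x) by 40 (y) mm at the origin, top 118 mm up. The stop screw passes through it along y, 85 mm up at x = 0, head on the +y side. A workpiece, top 105 mm up, is on the -y side.
- rest_edge (a point): point on the inner top edge of the side plate, 78 mm from the screw's axis on the fixture's -x side (the robot's right), 139 mm above the bench, in the plane in which the wrench sits (fixture y = 105 mm). The side plate, upright, 10 mm thick, runs along the base's whole -x edge, flush with it; outside it is only the bench. The wrench's handle lies on the edge at wrench x = -94 mm.
- screw_head (a point): centre of the stop screw's hexagon head: 36 mm across flats, 41.6 mm across corners, 18 mm long along the fixture's y, free end to +y, a 48 mm collar behind it. At joint 0 a corner points to the side plate (-x), 42 degrees upwards: the wrench slides on along its own handle, which slopes up over the side plate at 42 degrees; at that slope the handle's lower edge just lies on point rest_edge.
- stop_screw (a joint): turn of the stop screw, rad, near 0 at the start; grows clockwise seen from its head (its side-plate side moves down), as when the nut is tightened. It turns more easily (0.12 N m) than the nut on its thread (0.3 N m): unheld, it just turns along with the nut. A wrench resting on the side plate stops it after 0.05 to 0.15 rad of play. Beyond 0.3 rad either way the setting is lost.
- lever_ball (a point): centre of the black ball, 28 mm in diameter, at the end of the locknut's lever (a bar 12 mm thick), 100 mm from the screw's axis. It swings about point nut_centre in a plane square to the fixture's y axis.
- nut_centre (a point): point on the screw's axis in the plane in which the lever swings, 71 mm from the plane of the wrench; here the locknut sits on the screw between bracket and head.
- locknut (a joint): turn of the locknut on the screw, rad: 0 when tight against the bracket (a firm stop), -0.6 to -1.0 at the start; grows as the ball is pulled over the top towards the side plate. When tight the lever leans to the side plate, 70 degrees above level (less the screw's turn); backed off it leans the other way, turned back by as much. It takes about 3 N at the ball and stays where it is left.
- big_wrench: biggest wrench, loose steel, about 0.45 kg, 187 mm long, standing on edge in a rack slot. Origin at its jaw's centre; x along the handle out through the open jaw, y across its thickness. Handle 24 mm wide (z), 10 mm thick (y), from x = -48 to -172 mm. Jaw 37.2 mm wide, prongs to x = 15, throat at x = -22 mm; head 65 mm wide, 12 mm thick. It balances at about x = -67 mm.
- middle_wrench: bystander wrench of the same kind, 177 mm long with a 28 mm jaw, in another slot of the rack; same axes and origin.
- small_wrench: bystander wrench of the same kind, 168 mm long with a 20 mm jaw, in another slot of the rack; same axes and origin.
- rack: fixed dark steel wrench rack, 125 (x) by 192 (y) mm; origin under its centre; x to about the robot's left. Two combs 7 mm thick at rack x = -50 and 50 mm have slots at y = -55, 0, 55 mm, 15 mm wide at the floor (45 mm above the bench), 29 mm at the top (75 mm). A wrench stands with its jaw's centre at rack x = 100 mm, x axes alike; between the combs the handle is free to grasp from above.
- gauge_case: bystander, closed grey case 90 by 170 by 36 mm, lying flat; origin at the centre of its underside.
- tool_holder: bystander, steel taper tool holder standing upright, 63 mm in diameter, 140 mm tall; origin at the centre of its underside.
Things that resemble listed ones, but are neither listed nor needed, are in the scene too. What is shaped like the big_wrench but orange or red is not meant.

How it is judged (in metres and radians):
On the way, in this order (a step that is already met when the one before it is completed fails the run):
1. the big wrench sits on the screw's head and has been let go, its handle sloping up over the side plate and resting on it (distance between big_wrench and screw_head below 0.007 m and angle between the y axis of big_wrench and the y axis of fixture, either way round below 0.15 rad and angle between big_wrench's own x axis and vertical between 2.19 and 2.42 rad and contact force between the fingers and big_wrench below 0.2 N and linear speed of big_wrench below 0.02 m/s), for 0.2 s.
2. the locknut is tight against the bracket while the wrench is still on the screw's head (value of joint locknut above -0.04 rad and distance between big_wrench and screw_head below 0.009 m), for 0.2 s.
At the end, for the whole second after the job is handed in: the locknut is tight (joint above -0.05 rad), the stop screw within 0.3 rad of zero, and the big wrench stands at rest on edge in its own slot again, within 20 mm of where it was, jaw the same way round as at the start, not leaning more than 0.25 rad (value of joint locknut above -0.05 rad and value of joint stop_screw between -0.3 and 0.3 rad and distance of big_wrench from where it was at the start of the episode below 0.02 m and angle between the x axis of big_wrench and the x axis of rack, either way round below 0.15 rad and angle between big_wrench's own z axis and vertical below 0.25 rad and linear speed of big_wrench below 0.01 m/s); the robot touches nothing.
It fails at once if the stop screw turns more than 0.3 rad away from zero: its setting is lost (value of joint stop_screw above 0.3 rad or value of joint stop_screw below -0.3 rad).
It fails at once if another wrench, the gauge case or the tool holder is moved by more than 30 mm (distance of any of middle_wrench, small_wrench, gauge_case, tool_holder from where it was at the start of the episode above 0.03 m).
It also fails if it takes over 61 s, if anything falls off the work surface, if the arm or the gripper's body presses on something with over 40 N, if the wrist force passes 120 N, or if a joint passes its speed limit or range.

## Robot

A 6-joint arm with a two-finger parallel gripper is mounted at the origin on the work surface. World frame = base frame: x ahead of the robot, y to its left, z up, the work surface at z = 0. Lengths are in m, angles in degrees, forces in N, time in s.
With the tool pointing down it reaches from about 0.4 to 0.825 m from the base axis. Payload 7 kg.
Tool frame: the origin (TCP) lies midway between the tips of the shut fingers; the grasp point (between the pads) lies 19 mm behind it; z points along the fingers, y is the line along which they close (so a half turn about z gives the same grasp; the last joint's range is limited). The gripper opens to 88 mm and grips with 3 to 60 N. Pads are 19 mm wide; open, the fingers measure 130 mm over their backs; the gripper's body (78 mm by 193 mm) begins 47 mm behind the grasp point.
Start: joints at [-51.79, 20.546, 0.682, 0, -70.136, -16.507], TCP at [0.25, -0.627, 0.195] pointing down, gripper open.
Joint ranges: [-176.03, 176.03], [-82.01, 121.73], [-58.28, 71.71], [-173.87, 95.51], [-174.79, -0.11], [-173.66, 173.66]. Speed limits (degrees/s): [136.94, 136.94, 172.46, 180, 180, 180].

## Interface

Orientations are given as a 3x3 rotation matrix whose columns are the frame's x, y, z axes.
In Python, from cell import r gives the robot as it stands.
- The arm moves only by the shell command python3 -m jog 'ROWS'. ROWS is JSON, a list of rows, each a list of 3 entries, a list of its own where there are three numbers: the closure, from -1 (fully open) to 1 (shut), then the shift along the tool's x, y, z in m, then the turn, a rotation vector about the tool's x, y, z in rad. A call has 1 to 5 rows; each row shifts and turns the commanded pose from where the row before left it, along the tool's axes as they then stand; what a row does not reach is not made up. A row lasts 1/12 s, in which the tool goes at most 41.7 mm and 7.16 degrees, less where a joint would pass 70% of its speed; a pose out of reach is approached as far as the arm can. A call is refused whole if a number of a shift passes 0.0417 or a number of a turn 0.125, either way. A call with a gripper value outside its range is refused whole. The fingers move at their own pace and stop on an object; the grip force is fixed at half the most. Time passes only in rows, so rows that do not move let the fingers close. It gives the time, the measured TCP pose, the force, the opening and the grip force at its end, in the units of the state.
- r.get_state(): the state, without advancing time (a new reading comes with each control period).
- r.get_image(name): name is "side" or "top" or "wrist"; returns a dict with "pixels" (480x640x3 uint8, blue, green, red), "fx", "fy", "cx", "cy" (pixels), "k1" (the pictures are not rectified: a ray, as slopes to the right and down, at radius r is drawn at 1 + k1 r^2 times it, then the intrinsics apply), "extrinsics" (4x4, takes a point from camera to world coordinates). Camera axes: x right, y down, z forward; pixel columns grow to the right and rows downward; lengths in m; the calibration is good to about 2 mm. A picture is of the moment at which its call begins. There is no depth.
- r.job_done(): hands the job in; it is judged then, once.
Trained networks look in a picture, given as the dict that the camera call returned (one of the last four; its "shot" number tells which), for a name from the list of things; names that differ only in an ending like _2 or _b are one class to them, and where a whole thing is asked for, a point or a joint stands for the part that bears it (a point fixed in the world has none). Each returns a list of dicts, best first, with "p" (0 to 1); they miss things now and then, are a little off and sometimes report something else, mostly with a low value. They report only what shows in the picture. A call takes as long as a camera call. They do not tell look-alikes from the thing itself.
- r.outline_of(name, picture): "region" (480x640 bool, what is visible of it) and "location" ([column, row] in pixels, amid what is visible of it).
- r.spot_point(name, picture): "location" ([column, row] in pixels: a listed point, or the origin of a listed thing).
The state is a dict: "time_s": time; "joint_positions": joint angles; "joint_velocities": joint speeds; "joint_efforts": joint torques, N m; "ee_pos": TCP position; "orientation": TCP orientation; "ft_force": force on the tool from outside, world axes, zero at the start; "torque": the same for the moment, N m; "width": finger opening in m; "grasp_force": force on a finger pad.
Only numpy, scipy, OpenCV 4.12 (cv2) and the standard library are available. Lean on these libraries where they do the work, as an engineer would, in place of code of your own. Each camera call takes 0.05 s, during which the arm holds its last target. There are 200 camera calls.

## Working session

There is one attempt and no reset: what is moved stays moved. The work goes in short steps, Python scripts to look and compute and a shell command to move; the robot and the scene stay as the last step left them, time stands still between calls to the robot, and variables do not carry over. Pictures are saved under pics/ and viewed, at most 10 in all, crops included, and the job is handed in when it is done.

```bash
ls; mkdir -p pics
cat > h.py <<'E'
import numpy as np,cv2
from cell import r
def ray(im,px):
    K=np.array([[im['fx'],0,im['cx']],[0,im['fy'],im['cy']],[0,0,1]],float)
    d=(np.array(px,float)-[im['cx'],im['cy']])/[im['fx'],im['fy']]
    u=d.copy()
    for _ in range(20): u=d/(1+im['k1']*(u@u))
    E=np.array(im['extrinsics']); v=E[:3,:3]@np.array([u[0],u[1],1]); return E[:3,3],v/np.linalg.norm(v)
def atz(im,px,z):
    o,v=ray(im,px); return o+v*(z-o[2])/v[2]
def tri(obs):
    A=np.zeros((3,3));b=np.zeros(3);rs=[ray(i,p) for i,p in obs]
    for o,v in rs:
        P=np.eye(3)-np.outer(v,v);A+=P;b+=P@o
    x=np.linalg.solve(A,b); return x,max(np.linalg.norm(np.cross(x-o,v)) for o,v in rs)
def proj(im,X):
    E=np.array(im['extrinsics']);c=E[:3,:3].T@(np.array(X)-E[:3,3]);u=c[:2]/c[2];u=u*(1+im['k1']*(u@u))
    return u*[im['fx'],im['fy']]+[im['cx'],im['cy']]
E
python3 - <<'E'
from h import *
np.set_printoptions(precision=4,suppress=True)
for n in ['side','top']:
    im=r.get_image(n);cv2.imwrite(f'pics/{n}0.png',im['pixels']);print(n,np.array(im['extrinsics']).round(3).tolist())
    for t in ['big_wrench','middle_wrench','small_wrench','screw_head','rest_edge','lever_ball','nut_centre','rack','fixture','gauge_case','tool_holder']:
        print(t,[(np.round(d['location']).tolist(),round(d['p'],2),atz(im,d['location'],{'big_wrench':.06,'screw_head':.085,'rest_edge':.139,'nut_centre':.085,'lever_ball':.16}.get(t,0)).round(3).tolist()) for d in r.spot_point(t,im)][:4])
E
```

```text
pics
side [[-0.885, -0.284, 0.37, 0.15], [-0.466, 0.573, -0.675, 0.518], [-0.02, -0.769, -0.639, 0.71], [0.0, 0.0, 0.0, 1.0]]
big_wrench [([398.0, 332.0], 0.83, [0.281, 0.006, 0.06]), ([330.0, 253.0], 0.73, [0.489, -0.13, 0.06]), ([456.0, 266.0], 0.54, [0.234, -0.214, 0.06])]
middle_wrench [([347.0, 267.0], 0.57, [0.463, -0.165, 0.0]), ([351.0, 250.0], 0.35, [0.481, -0.225, 0.0])]
small_wrench [([309.0, 249.0], 0.72, [0.573, -0.182, 0.0]), ([278.0, 206.0], 0.24, [0.736, -0.299, 0.0])]
screw_head [([226.0, 367.0], 0.91, [0.501, 0.22, 0.085])]
rest_edge [([258.0, 318.0], 0.7, [0.481, 0.146, 0.139])]
lever_ball [([168.0, 329.0], 0.75, [0.583, 0.241, 0.16])]
nut_centre [([199.0, 349.0], 0.58, [0.565, 0.212, 0.085])]
rack [([349.0, 249.0], 0.6, [0.486, -0.223, 0.0])]
fixture [([194.0, 365.0], 0.77, [0.605, 0.202, 0.0]), ([204.0, 272.0], 0.36, [0.751, -0.003, 0.0])]
gauge_case [([277.0, 204.0], 0.66, [0.743, -0.306, 0.0])]
tool_holder [([208.0, 272.0], 0.86, [0.742, -0.006, 0.0])]
top [[-0.014, -0.991, 0.135, 0.344], [-1.0, 0.011, -0.02, -0.115], [0.018, -0.136, -0.991, 1.254], [0.0, 0.0, 
[... 178 characters left out ...]
, 0.58, [0.296, -0.034, 0.06])]
middle_wrench [([310.0, 271.0], 0.58, [0.449, -0.123, 0.0])]
small_wrench [([312.0, 227.0], 0.67, [0.561, -0.128, 0.0])]
screw_head [([165.0, 250.0], 0.63, [0.496, 0.217, 0.085]), ([313.0, 250.0], 0.53, [0.492, -0.129, 0.085])]
rest_edge [([192.0, 253.0], 0.57, [0.48, 0.141, 0.139])]
lever_ball [([139.0, 211.0], 0.68, [0.573, 0.256, 0.16]), ([314.0, 252.0], 0.21, [0.478, -0.13, 0.16])]
nut_centre [([170.0, 221.0], 0.67, [0.564, 0.208, 0.085])]
rack [([350.0, 258.0], 0.71, [0.481, -0.223, 0.0])]
fixture [([180.0, 214.0], 0.87, [0.599, 0.205, 0.0])]
gauge_case [([382.0, 158.0], 0.9, [0.74, -0.312, 0.0])]
tool_holder [([264.0, 158.0], 0.66, [0.742, -0.006, 0.0])]
```

View pics/side0.png

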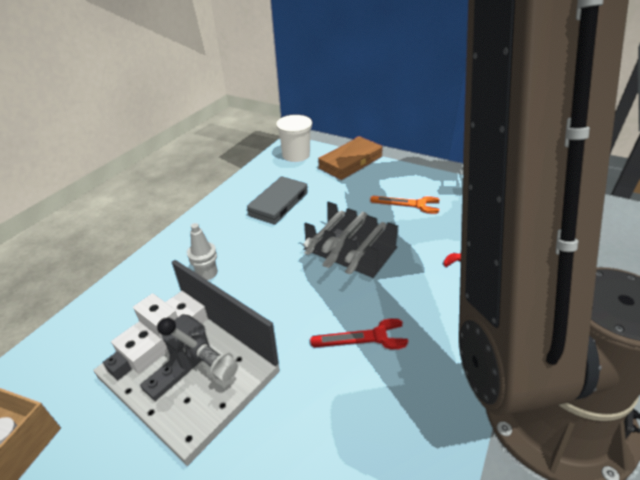

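View pics/top0.png

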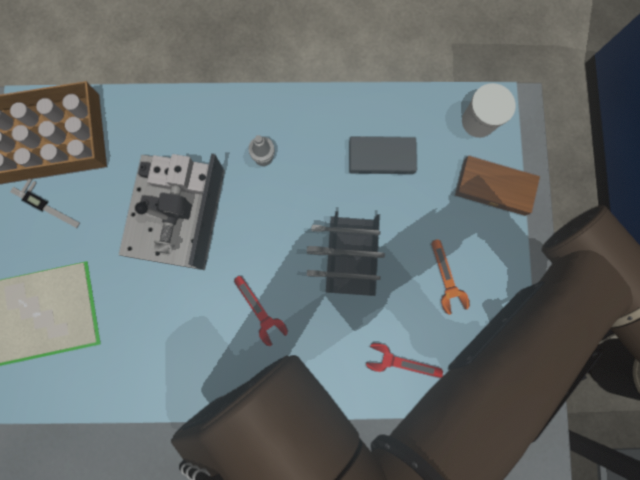

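The side view shows the fixture at about (190,370) and the rack at (350,245). Three steel wrenches stand in the rack, and there are red and orange decoys at (398,332), (405,203) and (452,258). In the top view the rack jaws are at (312,227), (311,251) and (310,271), and the decoys at (268,325), (375,358) and (455,300). So the candidates are the three steel jaws in the rack. The networks pick the middle slot, (311,251), which I'll check in a close crop.

Run:
```python
from h import *
im=cv2.imread('pics/side0.png');t=cv2.imread('pics/top0.png')
a=cv2.resize(im[190:290,290:410],(480,400),interpolation=3);b=cv2.resize(t[195:305,290:390],(320,352),interpolation=3)
c=np.zeros((400,800,3),np.uint8);c[:,:480]=a;c[:352,480:]=b;cv2.imwrite('pics/crop1.png',c)
s=r.get_state();print(s['ee_pos'],np.round(s['orientation'],3).tolist(),s['width'])
```

```text
[ 0.24957101 -0.62714249  0.19506907] [[-0.929, -0.37, -0.0], [-0.37, 0.929, 0.0], [0.0, 0.0, -1.0]] 0.08771047722660953
```

View pics/crop1.png

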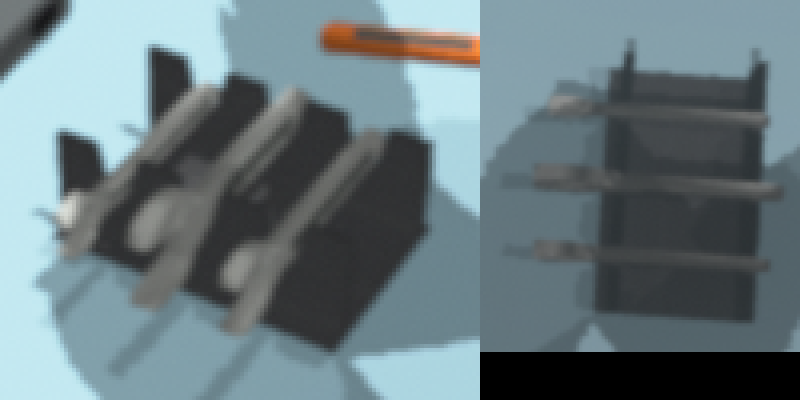

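The crop confirms the steel wrench in the middle slot is the biggest, with the largest head and jaw (top view 311,251), so I'll take that one. Next I move over the rack, turning the tool to the rack's direction.

```bash
python3 -m jog '[[0.2,[-0.0303,0.0242,-0.006],[0,0,0]],[0.2,[-0.0303,0.0242,-0.006],[0,0,0]],[0.2,[-0.0303,0.0242,-0.006],[0,0,0]],[0.2,[-0.0303,0.0242,-0.006],[0,0,0]],[0.2,[-0.0303,0.0242,-0.006],[0,0,0]]]' >/dev/null
python3 -m jog '[[0.2,[-0.0303,0.0242,-0.006],[0,0,0]],[0.2,[-0.0303,0.0242,-0.006],[0,0,0]],[0.2,[-0.0303,0.0242,-0.006],[0,0,0]],[0.2,[-0.0303,0.0242,-0.006],[0,0,0]],[0.2,[-0.0303,0.0242,-0.006],[0,0,0]]]' >/dev/null
python3 -m jog '[[0.2,[-0.0303,0.0242,-0.006],[0,0,0]],[0.2,[-0.0303,0.0242,-0.006],[0,0,0]],[0.2,[0,0,0],[0,0,-0.12]],[0.2,[0,0,0],[0,0,-0.12]],[0.2,[0,0,0],[0,0,-0.12]]]'
python3 -m jog '[[0.2,[0,0,0],[0,0,-0.12]],[0.2,[0,0,0],[0,0,-0.12]],[0.2,[0,0,0],[0,0,-0.12]],[0.2,[0,0,0],[0,0,-0.12]],[0.2,[0,0,0],[0,0,-0.12]]]' >/dev/null
python3 -m jog '[[0.2,[0,0,0],[0,0,-0.12]],[0.2,[0,0,0],[0,0,0]]]'
python3 - <<'E'
from h import *
np.set_printoptions(precision=4,suppress=True)
s=r.get_state();print(s['ee_pos'],np.round(s['orientation'],3).tolist(),s['width'],s['joint_positions'])
im=r.get_image('wrist');cv2.imwrite('pics/w1.png',im['pixels']);print(np.array(im['extrinsics']).round(3).tolist())
for t in ['big_wrench','middle_wrench','small_wrench','rack']:
    z=0 if t=='rack' else .057
    print(t,[(np.round(d['location']).tolist(),round(d['p'],2),atz(im,d['location'],z).round(4).tolist()) for d in r.spot_point(t,im)][:4])
E
```

```text
time_s: 2.45
ee_pos: [0.4806, -0.2218, 0.2673]
orientation: [[-0.734, -0.679, 0.0], [-0.679, 0.734, -0.0], [-0.0, -0.0, -1.0]]
ft_force: [-0.2, 0.1, -0.1]
width: 0.035
grasp_force: 0.0
time_s: 3.03
ee_pos: [0.48, -0.2229, 0.2672]
orientation: [[-0.106, -0.994, 0.0], [-0.994, 0.106, -0.0], [-0.0, -0.0, -1.0]]
ft_force: [0.4, -0.0, -0.2]
width: 0.0349
grasp_force: 0.0
[ 0.48   -0.2229  0.2672] [[-0.106, -0.994, 0.0], [-0.994, 0.106, -0.0], [-0.0, -0.0, -1.0]] 0.03485858638747599 [ -3.655    4.3706 -10.8745   0.0004 -74.7385  -2.4442]
[[-0.994, 0.101, 0.031, 0.472], [0.106, 0.952, 0.286, -0.301], [-0.001, 0.288, -0.958, 0.457], [0.0, 0.0, 0.0, 1.0]]
big_wrench [([315.0, 284.0], 0.71, [0.496, -0.1264, 0.057]), ([516.0, 132.0], 0.59, [0.2657, -0.2767, 0.057])]
middle_wrench [([362.0, 281.0], 0.89, [0.4406, -0.1249, 0.057])]
small_wrench [([271.0, 285.0], 0.96, [0.5477, -0.1307, 0.057])]
rack [([311.0, 191.0], 0.6, [0.4904, -0.228, 0.0])]
```

View pics/w1.png

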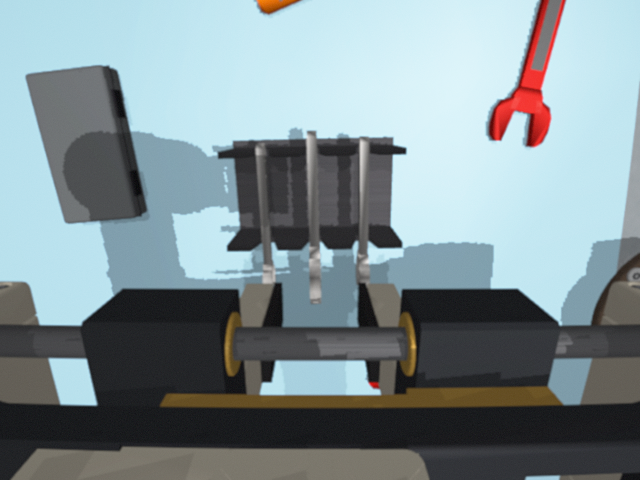

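The wrist view shows the three steel wrenches, with the middle one the biggest: its handle runs from (312,133) to (315,300). I'll measure its axis now.

Run:
```python
from h import *
np.set_printoptions(precision=4,suppress=True)
im=r.get_image('wrist')
d=[x for x in r.outline_of('big_wrench',im)][:3]
for x in d:
    R=x['region'];print(x['p'],x['location'],R.sum())
    rows=np.where(R.any(1))[0]
    P=[]
    for y in rows[2:-2:12]:
        c=np.where(R[y])[0];p=atz(im,[c.mean(),y],.069);P.append(p[:2]);print(y,c.min(),c.max(),p[:2])
s=r.get_state();print(s['ee_pos'],np.round(s['orientation'],4).tolist())
```

```text
0.71 [274.2, 4.0] 404
2 255 298 [ 0.4982 -0.4192]
0.63 [314.8, 221.1] 1791
132 307 315 [ 0.4803 -0.2985]
144 306 315 [ 0.4823 -0.2868]
156 307 316 [ 0.4827 -0.2747]
168 307 316 [ 0.4842 -0.2626]
180 307 317 [ 0.4852 -0.2501]
192 308 317 [ 0.4862 -0.2375]
204 308 317 [ 0.4877 -0.2246]
216 308 318 [ 0.4887 -0.2115]
228 309 318 [ 0.4898 -0.1981]
240 311 317 [ 0.4909 -0.1845]
252 309 320 [ 0.492  -0.1706]
264 309 320 [ 0.4937 -0.1565]
276 310 320 [ 0.4948 -0.142 ]
288 310 320 [ 0.4966 -0.1273]
300 311 321 [ 0.4972 -0.1121]
0.57 [535.6, 90.1] 4527
2 537 563 [ 0.2412 -0.3927]
14 534 560 [ 0.2438 -0.3826]
26 532 557 [ 0.2459 -0.3722]
38 528 554 [ 0.249  -0.3619]
50 525 550 [ 0.2522 -0.3514]
62 522 548 [ 0.2543 -0.3407]
74 519 543 [ 0.258 -0.33 ]
86 515 541 [ 0.2607 -0.3191]
98 500 542 [ 0.2674 -0.3084]
110 492 550 [ 0.2666 -0.2968]
122 488 549 [ 0.2689 -0.2853]
134 488 545 [ 0.2701 -0.2735]
[ 0.48   -0.2229  0.2671] [[-0.1134, -0.9935, 0.0], [-0.9935, 0.1134, 0.0], [-0.0, -0.0, -1.0]]
```

```bash
python3 -m jog '[[0.2,[0.0039,-0.0074,0],[0,0,-0.023]],[0.2,[0,0,0.04],[0,0,0]],[0.2,[0,0,0.04],[0,0,0]],[0.2,[0,0,0.04],[0,0,0]],[0.2,[0,0,0.04],[0,0,0]]]' 
python3 -m jog '[[0.2,[0,0,0.03],[0,0,0]],[0.2,[0,0,0.02],[0,0,0]],[0.2,[0,0,0.01],[0,0,0]],[0.2,[0,0,0],[0,0,0]],[0.2,[0,0,0],[0,0,0]]]'
python3 -m jog '[[0.8,[0,0,0],[0,0,0]],[0.8,[0,0,0],[0,0,0]],[0.8,[0,0,0],[0,0,0]],[0.8,[0,0,0],[0,0,0]],[0.8,[0,0,0],[0,0,0]]]'
```

```text
time_s: 3.8
ee_pos: [0.487, -0.2276, 0.1059]
orientation: [[-0.09, -0.996, 0.001], [-0.996, 0.09, -0.0], [-0.0, -0.001, -1.0]]
ft_force: [0.9, -0.2, 0.1]
width: 0.0347
grasp_force: 0.0
time_s: 4.22
ee_pos: [0.4874, -0.2278, 0.0476]
orientation: [[-0.089, -0.996, -0.0], [-0.996, 0.089, -0.0], [0.0, -0.0, -1.0]]
ft_force: [-0.3, -0.1, 0.8]
width: 0.0354
grasp_force: 0.0
time_s: 4.63
ee_pos: [0.4873, -0.2276, 0.0478]
orientation: [[-0.089, -0.996, 0.001], [-0.996, 0.089, -0.0], [-0.0, -0.001, -1.0]]
ft_force: [0.0, 0.9, -0.3]
width: 0.0102
grasp_force: 0.0
```

```bash
python3 -m jog '[[0.9,[0,0,0],[0,0,0]],[0.9,[0,0,0],[0,0,0]],[0.9,[0,0,-0.01],[0,0,0]],[0.9,[0,0,-0.02],[0,0,0]],[0.9,[0,0,-0.03],[0,0,0]]]' 
python3 -m jog '[[0.9,[0,0,-0.04],[0,0,0]],[0.9,[0,0,-0.04],[0,0,0]],[0.9,[0,0,-0.04],[0,0,0]],[0.9,[0,0,-0.04],[0,0,0]],[0.9,[0,0,0],[0,0,0]]]'
python3 - <<'E'
from h import *
np.set_printoptions(precision=4,suppress=True)
I={n:r.get_image(n) for n in ['top','side']}
for n,z in [('screw_head',.085),('nut_centre',.085),('rest_edge',.139),('lever_ball',.172),('fixture',0)]:
    o=[]
    for k in I:
        L=r.spot_point(n,I[k])
        for d in L[:2]: print(n,k,np.round(d['location'],1),round(d['p'],2),atz(I[k],d['location'],z))
        if L:o.append((I[k],L[0]['location']))
    if len(o)>1: print('   tri',tri(o))
E
```

```text
time_s: 5.05
ee_pos: [0.4851, -0.2272, 0.1061]
orientation: [[-0.089, -0.996, -0.005], [-0.996, 0.089, 0.001], [-0.0, 0.005, -1.0]]
ft_force: [0.8, 0.2, -0.6]
width: 0.0044
grasp_force: 0.0
time_s: 5.47
ee_pos: [0.4903, -0.2292, 0.277]
orientation: [[-0.088, -0.996, 0.013], [-0.996, 0.088, -0.004], [0.003, -0.013, -1.0]]
ft_force: [0.3, 0.2, 0.6]
width: 0.0045
grasp_force: 0.0
screw_head top [168.7 251.4] 0.72 [0.4918 0.2087 0.085 ]
screw_head side [228.9 368.6] 0.58 [0.4949 0.2203 0.085 ]
screw_head side [348.  264.1] 0.28 [ 0.4278 -0.0921  0.085 ]
   tri (array([0.4967, 0.2138, 0.0746]), np.float64(0.004086910511373851))
nut_centre side [198.1 348.2] 0.95 [0.5666 0.2115 0.085 ]
rest_edge top [188.2 251.1] 0.76 [0.4852 0.1503 0.139 ]
rest_edge side [255.  317.7] 0.75 [0.4862 0.1473 0.139 ]
   tri (array([0.4845, 0.1494, 0.1422]), np.float64(0.00026070578308653953))
lever_ball top [139.5 209.8] 0.55 [0.5733 0.251  0.172 ]
fixture top [179.4 213.6] 0.72 [0.5988 0.2077 0.    ]
fixture side [196.7 364.8] 0.75 [0.6009 0.2004 0.    ]
fixture side [168.1 328.7] 0.33 [0.7092 0.1599 0.    ]
   tri (array([0.5961, 0.2048, 0.0091]), np.float64(0.00094847862684017))
```

The fingers are empty (4.4 mm), so I need to look at the rack.

Run:
```python
from h import *
np.set_printoptions(precision=4,suppress=True)
im=r.get_image('wrist');s=r.get_image('side');
c=np.zeros((400,800,3),np.uint8);c[:,:480]=cv2.resize(s['pixels'][190:290,290:410],(480,400),interpolation=3);c[:240,480:]=cv2.resize(im['pixels'],(320,240));cv2.imwrite('pics/w2.png',c)
for t in ['big_wrench','middle_wrench','small_wrench']:
    print(t,[(np.round(d['location']).tolist(),round(d['p'],2),atz(im,d['location'],.057).round(4).tolist()) for d in r.spot_point(t,im)][:4])
print({k:r.get_state()[k] for k in ['width','grasp_force','ft_force','ee_pos','time_s']})
```

```text
big_wrench [([319.0, 287.0], 0.97, [0.4963, -0.1272, 0.057]), ([524.0, 141.0], 0.89, [0.2645, -0.2749, 0.057])]
middle_wrench [([368.0, 282.0], 0.78, [0.4389, -0.1282, 0.057])]
small_wrench [([274.0, 284.0], 0.84, [0.5482, -0.1364, 0.057])]
{'width': 0.004457922255431849, 'grasp_force': 0.0, 'ft_force': array([-0.0785, -1.1269, -0.4031]), 'ee_pos': array([ 0.4869, -0.2276,  0.267 ]), 'time_s': 6.3167}
```

View pics/w2.png

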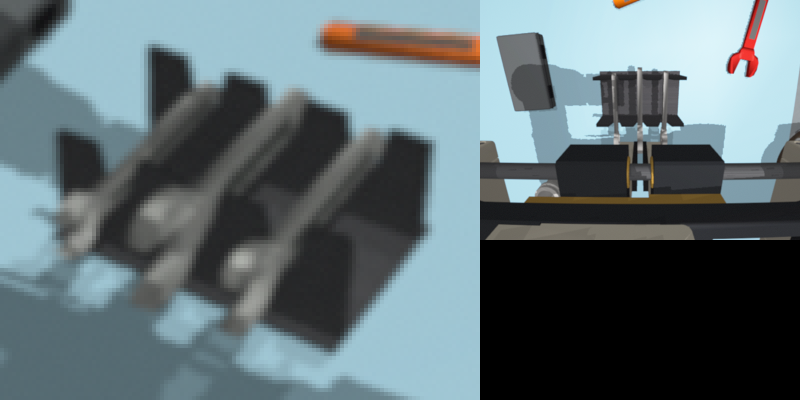

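The wrench is unmoved in its slot at big_wrench px (319,287), so the fingers never gripped it. I'll retry with full closure and check before lifting.

```bash
python3 -m jog '[[0.2,[0,0,0.04],[0,0,0]],[0.2,[0,0,0.04],[0,0,0]],[0.2,[0,0,0.04],[0,0,0]],[0.2,[0,0,0.04],[0,0,0]],[0.2,[0,0,0.03],[0,0,0]]]' 
python3 -m jog '[[0.2,[0,0,0.02],[0,0,0]],[0.2,[0,0,0.011],[0,0,0]],[0.2,[0,0,0],[0,0,0]],[1,[0,0,0],[0,0,0]],[1,[0,0,0],[0,0,0]]]'
python3 -m jog '[[1,[0,0,0],[0,0,0]],[1,[0,0,0],[0,0,0]],[1,[0,0,0],[0,0,0]],[1,[0,0,0],[0,0,0]]]'
python3 -m jog '[[1,[0,0,0],[0,0,0]],[1,[0,0,0],[0,0,0]]]'
```

```text
time_s: 6.73
ee_pos: [0.4855, -0.2273, 0.0743]
orientation: [[-0.089, -0.996, -0.002], [-0.996, 0.089, 0.001], [-0.0, 0.002, -1.0]]
ft_force: [-0.2, 0.6, -1.3]
width: 0.0313
grasp_force: 0.0
time_s: 7.15
ee_pos: [0.4878, -0.2277, 0.0471]
orientation: [[-0.089, -0.996, 0.001], [-0.996, 0.089, -0.0], [0.0, -0.001, -1.0]]
ft_force: [0.0, -0.2, 0.7]
width: 0.0266
grasp_force: 0.0
time_s: 7.48
ee_pos: [0.4872, -0.2276, 0.0467]
orientation: [[-0.089, -0.996, 0.001], [-0.996, 0.089, -0.0], [-0.0, -0.001, -1.0]]
ft_force: [-1.1, 0.6, -0.1]
width: 0.0026
grasp_force: 0.0
time_s: 7.65
ee_pos: [0.487, -0.2276, 0.0463]
orientation: [[-0.089, -0.996, 0.0], [-0.996, 0.089, -0.0], [-0.0, -0.0, -1.0]]
ft_force: [0.6, 0.2, -0.6]
width: 0.0008
grasp_force: 0.0
```

Run:
```python
from h import *
np.set_printoptions(precision=4,suppress=True)
im=r.get_image('wrist');s=r.get_image('side')
c=np.zeros((480,800,3),np.uint8);c[:,:400]=im['pixels'][0:480,120:520];c[:480,400:]=cv2.resize(s['pixels'][170:290,320:420],(400,480),interpolation=3);cv2.imwrite('pics/w3.png',c)
print(proj(s,[.487,-.2276,.0463]),proj(s,[.4802,-.2985,.069]),proj(s,[.4802,-.2985,.045]),proj(im,[.4802,-.2985,.069]),r.get_state()['ee_pos'])
```

```text
[349.611  233.4012] [364.713  210.4845] [364.3295 218.3543] [320.8195 145.0605] [ 0.4869 -0.2276  0.0461]
```

View pics/w3.png

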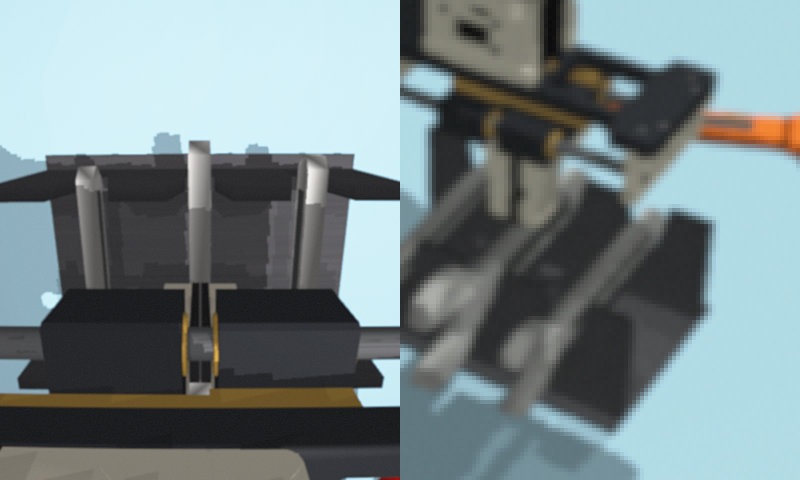

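Run:
```python
from h import *
im=r.get_image('wrist');s=r.get_image('side');t=r.get_image('top')
T=[.487,-.2276,.0463]
print('wrist TCP px',proj(im,T),'top',proj(t,T),proj(s,[.487,-.2276,.112]))
c=np.zeros((600,800,3),np.uint8);c[:300,:400]=cv2.resize(im['pixels'][270:410,220:420],(400,300),interpolation=3);c[:,400:]=cv2.resize(s['pixels'][193:253,330:370],(400,600),interpolation=3)
c[300:600,:400]=cv2.resize(t['pixels'][215:305,290:410],(400,300),interpolation=3)
cv2.imwrite('pics/w4.png',c)
```

```text
wrist TCP px [319.61778435 275.61351749] top [353.6669335  253.24307072] [350.12196681 210.93451554]
```

View pics/w4.png

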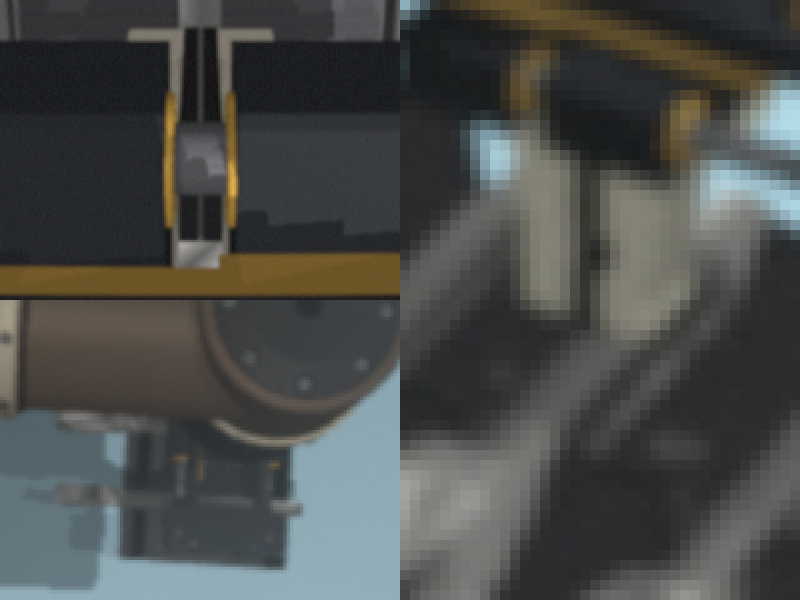

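The zoom shows the shut fingers' tips at about side px (352,226), just above the handle. So the real tips are about 20 mm short of the reported TCP. I'll open, go lower with force checks, and close again.

```bash
python3 -m jog '[[0.2,[0,0,0],[0,0,0]],[0.2,[0,0,0],[0,0,0]],[0.2,[0,0,0],[0,0,0]],[0.2,[0,0,0],[0,0,0]],[0.2,[0,0,0.004],[0,0,0]]]' 
python3 -m jog '[[0.2,[0,0,0.005],[0,0,0]],[0.2,[0,0,0.005],[0,0,0]],[0.2,[0,0,0],[0,0,0]]]'
python3 -m jog '[[1,[0,0,0],[0,0,0]],[1,[0,0,0],[0,0,0]],[1,[0,0,0],[0,0,0]],[1,[0,0,0],[0,0,0]],[1,[0,0,0],[0,0,0]]]'
python3 - <<'E'
from h import *
im=r.get_image('wrist');T=r.get_state()['ee_pos']
for dz in [0,.01,.02,.03]: print(dz,proj(im,np.array(T)+[0,0,dz]))
print(r.get_state()['grasp_force'],r.get_state()['width'])
E
```

```text
time_s: 8.32
ee_pos: [0.4875, -0.2277, 0.0426]
orientation: [[-0.089, -0.996, 0.001], [-0.996, 0.089, -0.0], [0.0, -0.001, -1.0]]
ft_force: [1.3, -0.3, 0.4]
width: 0.0283
grasp_force: 0.0
time_s: 8.57
ee_pos: [0.486, -0.2274, 0.0307]
orientation: [[-0.089, -0.996, -0.002], [-0.996, 0.089, 0.0], [-0.0, 0.002, -1.0]]
ft_force: [-0.2, -0.0, -0.5]
width: 0.0346
grasp_force: 0.0
time_s: 8.98
ee_pos: [0.4871, -0.2276, 0.0323]
orientation: [[-0.089, -0.996, 0.0], [-0.996, 0.089, -0.0], [0.0, -0.0, -1.0]]
ft_force: [-0.8, 0.6, -0.4]
width: 0.0092
grasp_force: 30.0
0 [319.7278557  275.54272543]
0.01 [319.70961838 282.75709187]
0.02 [319.68950696 290.71291417]
0.03 [319.66721937 299.52971489]
29.999618232250214 0.009299455913649569
```

```bash
python3 -m jog '[[0.5,[0,0,0],[0,0,0]],[0.5,[0,0,0],[0,0,0]],[0.5,[0,0,0.006],[0,0,0]],[0.5,[0,0,0],[0,0,0]],[1,[0,0,0],[0,0,0]]]'
python3 -m jog '[[1,[0,0,0],[0,0,0]],[1,[0,0,0],[0,0,0]],[1,[0,0,0],[0,0,0]],[1,[0,0,0],[0,0,0]]]'
python3 -m jog '[[1,[0,0,-0.01],[0,0,0]],[1,[0,0,-0.025],[0,0,0]],[1,[0,0,-0.04],[0,0,0]],[1,[0,0,-0.04],[0,0,0]],[1,[0,0,-0.04],[0,0,0]]]' 
python3 -m jog '[[1,[0,0,-0.04],[0,0,0]],[1,[0,0,0],[0,0,0]]]'
python3 - <<'E'
from h import *
np.set_printoptions(precision=4,suppress=True)
I={n:r.get_image(n) for n in ['wrist','side','top']}
for k in I:
  for n,z in [('big_wrench',.23),('screw_head',.085),('nut_centre',.085),('rest_edge',.139),('lever_ball',.172)]:
        L=r.spot_point(n,I[k])
        for d in L[:2]: print(n,k,np.round(d['location'],1),round(d['p'],2),atz(I[k],d['location'],z))
s=r.get_state();print(s['ee_pos'],s['width'],s['grasp_force'],s['ft_force'],s['time_s'])
E
```

```text
time_s: 9.45
ee_pos: [0.4865, -0.2275, 0.0255]
orientation: [[-0.089, -0.996, -0.001], [-0.996, 0.089, 0.0], [-0.0, 0.001, -1.0]]
ft_force: [0.7, 0.7, 0.5]
width: 0.0188
grasp_force: 0.0
time_s: 9.78
ee_pos: [0.4869, -0.2276, 0.026]
orientation: [[-0.089, -0.996, -0.0], [-0.996, 0.089, 0.0], [-0.0, 0.0, -1.0]]
ft_force: [0.1, -1.0, -1.5]
width: 0.0095
grasp_force: 30.0
time_s: 10.2
ee_pos: [0.4858, -0.2273, 0.1829]
orientation: [[-0.089, -0.996, -0.002], [-0.996, 0.089, 0.0], [-0.0, 0.002, -1.0]]
ft_force: [1.4, -0.6, -5.0]
width: 0.0092
grasp_force: 30.0
time_s: 10.37
ee_pos: [0.4906, -0.2291, 0.2305]
orientation: [[-0.088, -0.996, 0.013], [-0.996, 0.088, -0.004], [0.003, -0.013, -1.0]]
ft_force: [2.5, -1.2, -3.2]
width: 0.0098
grasp_force: 30.0
big_wrench wrist [327.5 201.5] 0.61 [ 0.4829 -0.2701  0.23  ]
nut_centre wrist [ 94.9 148.8] 0.55 [ 0.6902 -0.3094  0.085 ]
big_wrench side [433.  203.6] 0.91 [ 0.293  -0.1686  0.23  ]
big_wrench side [460.8 266.5] 0.76 [ 0.2044 -0.0239  0.23  ]
screw_head side [228.8 369.6] 0.71 [0.4939 0.2219 0.085 ]
screw_head side [256.3 315.8] 0.63 [0.5184 0.1074 0.085 ]
nut_centre side [198.4 345.6] 0.75 [0.5697 0.2071 0.085 ]
rest_edge side [257.4 316.6] 0.93 [0.4839 0.1435 0.139 ]
lever_ball side [166.4 328. ] 0.88 [0.577  0.2468 0.172 ]
big_wrench top [314.8 240.3] 0.92 [ 0.4931 -0.1309  0.23  ]
big_wrench top [375.  358.2] 0.86 [ 0.253  -0.2484  0.23  ]
screw_head top [165.  249.7] 0.9 [0.4959 0.2175 0.085 ]
nut_centre top [169.8 221.3] 0.73 [0.5633 0.208  0.085 ]
rest_edge top [188.1 252. ] 0.6 [0.4831 0.1505 0.139 ]
lever_ball top [138.1 207.5] 0.77 [0.5785 0.2543 0.172 ]
lever_ball top [188.1 252.9] 0.46 [0.4771 0.1426 0.172 ]
[ 0.4869 -0.2276  0.2211] 0.009600906275369766 29.997216761112213 [ 0.6808 -1.1543 -3.8468] 11.2667
```

Holding at 30 N. Now I carry it to above the fixture, keeping the tool level, then tilt.

```bash
python3 -m jog '[[1,[-0.015,0.0033,-0.004],[0,0,0]],[1,[-0.03,0.0033,-0.004],[0,0,0]],[1,[-0.035,0.0033,-0.004],[0,0,0]],[1,[-0.035,0.0033,-0.004],[0,0,0]],[1,[-0.035,0.0033,-0.004],[0,0,0]]]' >/dev/null
python3 -m jog '[[1,[-0.035,0.0033,-0.004],[0,0,0]],[1,[-0.035,0.0033,-0.004],[0,0,0.03]],[1,[-0.035,0.0033,-0.004],[0,0,0.031]],[1,[-0.03,0.0033,-0.004],[0,0.06,0]],[1,[-0.02,0.0033,-0.004],[0,0.1,0]]]' 
python3 -m jog '[[1,[0,0,0],[0,0.122,0]],[1,[0,0,0],[0,0.122,0]],[1,[0,0,0],[0,0.122,0]],[1,[0,0,0],[0,0.122,0]],[1,[0,0,0],[0,0.085,0]]]' >/dev/null
python3 -m jog '[[1,[0,0,0],[0,0,0]],[1,[0,0,0],[0,0,0]]]'
python3 - <<'E'
from h import *
np.set_printoptions(precision=4,suppress=True)
I={n:r.get_image(n) for n in ['wrist','side','top']}
s=r.get_state();T=np.array(s['ee_pos']);R=np.array(s['orientation']);print(T,R.tolist(),s['joint_positions'],s['time_s'])
W=T+R@[-.0995,0,-.031];print('pred W',W)
for k in I:
  for n,z in [('big_wrench',W[2]),('screw_head',.085),('nut_centre',.085),('rest_edge',.139),('lever_ball',.172)]:
        L=r.spot_point(n,I[k])
        for d in L[:2]: print(n,k,np.round(d['location'],1),round(d['p'],2),atz(I[k],d['location'],z),proj(I[k],W) if n[0]=='b' else '')
im=I['wrist']['pixels'];c=np.zeros((480,800,3),np.uint8);c[:360,:480]=cv2.resize(im,(480,360));c[:320,480:]=cv2.resize(I['side']['pixels'][240:440,120:320],(320,320));cv2.imwrite('pics/w5.png',c)
E
```

```text
time_s: 12.1
ee_pos: [0.4859, 0.0808, 0.2621]
orientation: [[-0.15, -0.988, -0.019], [-0.976, 0.151, -0.156], [0.158, -0.005, -0.988]]
ft_force: [1.2, -0.6, -4.4]
width: 0.0094
grasp_force: 30.0
time_s: 12.68
ee_pos: [0.4855, 0.0807, 0.2582]
orientation: [[-0.108, -0.989, -0.1], [-0.735, 0.148, -0.662], [0.67, 0.002, -0.743]]
ft_force: [0.1, -0.6, -5.1]
width: 0.0096
grasp_force: 30.0
[0.4857 0.0794 0.2605] [[-0.11268946548617516, -0.9886833852928321, -0.09902650157581712], [-0.7370162974796043, 0.1500117492341878, -0.6590170349400343], [0.6664143317920882, -0.001280131869909619, -0.745580511845971]] [ 50.1222  17.8707 -16.3295  20.304  -92.9645 -64.6007] 12.8333
pred W [0.5    0.1732 0.2173]
big_wrench wrist [448.  239.2] 0.8 [0.3896 0.0525 0.2173] [318.5042 460.325 ]
big_wrench wrist [347.8  25.3] 0.8 [ 0.4175 -0.188   0.2173] [318.5042 460.325 ]
nut_centre wrist [328.5 405.3] 0.63 [0.4867 0.1445 0.085 ] 
rest_edge wrist [330.5 406.9] 0.88 [0.4867 0.1465 0.139 ] 
lever_ball wrist [107.4 308.4] 0.74 [0.6489 0.0528 0.172 ] 
big_wrench side [430.6 204.8] 0.95 [ 0.2996 -0.181   0.2173] [231.6968 292.5887]
big_wrench side [398.1 331.2] 0.87 [0.2493 0.1286 0.2173] [231.6968 292.5887]
screw_head side [230.3 370.6] 0.91 [0.4906 0.2223 0.085 ] 
screw_head side [348.4 263.5] 0.27 [ 0.4278 -0.0941  0.085 ] 
nut_centre side [197.  346.6] 0.73 [0.5705 0.2098 0.085 ] 
nut_centre side [193.4 364.1] 0.46 [0.5527 0.2398 0.085 ] 
rest_edge side [254.9 316.4] 0.77 [0.4879 0.145  0.139 ] 
big_wrench top [376.5 356.5] 0.83 [ 0.2552 -0.2532  0.2173] [168.5022 239.5375]
big_wrench top [275.5 335.8] 0.74 [ 0.2997 -0.0486  0.2173] [168.5022 239.5375]
nut_centre top [313.  274.8] 0.7 [ 0.433  -0.1279  0.085 ] 
rest_edge top [190.9 253.2] 0.77 [0.4804 0.1442 0.139 ]
```

View pics/w5.png

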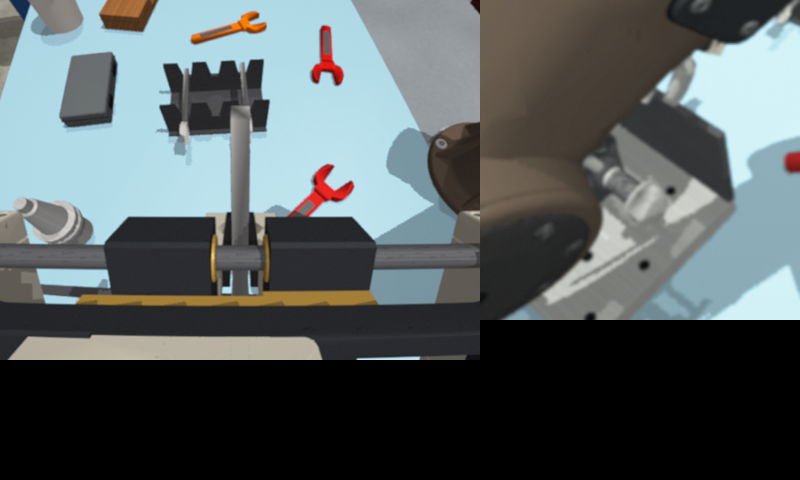

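The wrist view shows the wrench gripped straight, its handle end at about (320,143) full-frame. The side crop shows the hex head at px (226,362) and a prong at (245,287). I'll fit the fixture pose to all the detections plus corner features, and check how the wrench is held.

```bash
cat > fit.py <<'E'
from h import *
from scipy.optimize import least_squares
np.set_printoptions(precision=4,suppress=True)
side=r.get_image('side');top=r.get_image('top')
M={'s':(0,.105,.085),'n':(0,.034,.085),'e':(-.078,.105,.139),'f':(0,0,0)}
D=[(side,'s',p) for p in [(226,367),(228.9,368.6),(228.8,369.6),(230.3,370.6)]]+[(side,'n',p) for p in [(199,349),(198.1,348.2),(198.4,345.6),(197,346.6)]]+[(side,'e',p) for p in [(258,318),(255,317.7),(257.4,316.6),(254.9,316.4)]]+[(side,'f',p) for p in [(194,365),(196.7,364.8)]]
D+=[(top,'s',p) for p in [(165,250),(168.7,251.4),(165,249.7)]]+[(top,'n',p) for p in [(170,221),(169.8,221.3)]]+[(top,'e',p) for p in [(192,253),(188.2,251.1),(188.1,252),(190.9,253.2)]]+[(top,'f',p) for p in [(180,214),(179.4,213.6)]]
def W(q,m):
    c,s=np.cos(q[2]),np.sin(q[2]) # fx=(s,c), fy=(-c,s)
    return np.array([q[0]+m[0]*s-m[1]*c,q[1]+m[0]*c+m[1]*s,m[2]])
def fit(D,q0): return least_squares(lambda q:np.concatenate([proj(i,W(q,M.get(k,k)))-p for i,k,p in D]),q0,loss='soft_l1').x
q=fit(D,[.6,.2,.15]);print('det',q,W(q,M['s']),W(q,M['e']))
if __name__=='__main__':
    C=[(.125,.135,.025),(.125,-.125,.025),(-.088,.135,.139),(-.078,.135,.139),(-.088,-.125,.139),(.125,.135,0),(-.03,-.02,.118)]
    E=[]
    for n,im in (('side',side),('top',top)):
        g=cv2.cvtColor(cv2.imread(f'pics/{n}0.png'),6)
        for c in C:
            p=proj(im,W(q,c)); s=cv2.cornerSubPix(g,np.float32(p).reshape(1,1,2),(6,6),(-1,-1),(3,50,.01)).ravel()
            print(n,c,p,s); 
            if np.linalg.norm(s-p)<5: E.append((im,c,s))
    q2=fit(E,q);print('corners',q2,W(q2,M['s']),W(q2,M['e']));q3=fit(D+E,q);print('all',q3,W(q3,M['s']),W(q3,M['e']))
    for i,k,p in E: print(k,proj(i,W(q3,k))-p)
E
python3 fit.py
python3 - <<'E'
from h import *
np.set_printoptions(precision=4,suppress=True)
im=r.get_image('wrist');s=r.get_state();T=np.array(s['ee_pos']);R=np.array(s['orientation'])
for zz in [-.02,-.031,-.043]: print(zz,proj(im,T+R@[.0725,0,zz]))
d=r.outline_of('big_wrench',im)
for x in d[:3]:
    A=x['region'];ys,xs=np.where(A);print(x['p'],A.sum(),xs.min(),xs.max(),ys.min(),ys.max())
t=r.get_state()['time_s'];print(t)
E
```

```text
det [0.5993 0.2046 0.1574] [0.4956 0.2211 0.085 ] [0.4834 0.144  0.139 ]
side (0.125, 0.135, 0.025) [187.7    460.4831] [187.0363 466.294 ]
side (0.125, -0.125, 0.025) [ 91.6499 372.5005] [ 93.0994 370.5982]
side (-0.088, 0.135, 0.139) [275.0005 321.3767] [272.6479 322.8085]
side (-0.078, 0.135, 0.139) [270.9227 325.2731] [272.6481 322.8088]
side (-0.088, -0.125, 0.139) [173.3221 259.4401] [171.627  259.7436]
side (0.125, 0.135, 0) [191.1267 467.8565] [187.0378 466.2926]
side (-0.03, -0.02, 0.118) [187.9825 309.8262] [187.9825 309.8262]
top (0.125, 0.135, 0.025) [118.0847 257.5518] [118.0847 257.5518]
top (0.125, -0.125, 0.025) [138.4077 156.2595] [140.1801 161.4399]
top (-0.088, 0.135, 0.139) [193.0636 265.7671] [188.7012 265.3628]
top (-0.078, 0.135, 0.139) [188.6271 265.1155] [188.7029 265.3624]
top (-0.088, -0.125, 0.139) [213.1536 153.9695] [212.2148 152.194 ]
top (0.125, 0.135, 0) [121.8046 258.6521] [121.8046 258.6521]
top (-0.03, -0.02, 0.118) [182.2008 196.7274] [177.1514 193.6681]
corners [0.6008 0.2046 0.1623] [0.4971 0.2215 0.085 ] [0.4845 0.1446 0.139 ]
all [0.5997 0.2044 0.1609] [0.4961 0.2212 0.085 ] [0.4836 0.1442 0.139 ]
(0.125, -0.125, 0.025) [-1.4186  1.4136]
(-0.088, 0.135, 0.139) [ 2.16   -1.3458]
(-0.078, 0.135, 0.139) [-1.9363  2.5417]
(-0.088, -0.125, 0.139) [ 1.8983 -0.5009]
(0.125, 0.135, 0) [3.5478 1.3875]
(-0.03, -0.02, 0.118) [-0.0275 -0.1648]
(0.125, 0.135, 0.025) [-0.0575 -0.3737]
(-0.088, 0.135, 0.139) [4.2307 0.3225]
(-0.078, 0.135, 0.139) [-0.2046 -0.3443]
(-0.088, -0.125, 0.139) [1.2036 1.7555]
(0.125, 0.135, 0) [-0.0567 -0.3665]
-0.02 [319.9053 142.4574]
-0.031 [319.8941 143.3867]
-0.043 [319.8801 144.5575]
0.94 5467 307 333 141 395
0.76 2132 386 471 220 288
0.58 1614 254 354 16 59
13.7833
```

```bash
python3 -m jog '[[1,[-0.02,0.004,0.008],[0,0,0.008]],[1,[-0.03,0.004,0.013],[0,0,0]],[1,[-0.028,0.004,0.012],[0,0,0]],[1,[0,0,0.012],[0,0,0]],[1,[0,0,0.013],[0,0,0]]]'
python3 -m jog '[[1,[0,0,0],[0,0,0]],[1,[0,0,0],[0,0,0]]]'
python3 - <<'E'
from h import *
np.set_printoptions(precision=4,suppress=True)
I={n:r.get_image(n) for n in ['side','top']}
s=r.get_state();T=np.array(s['ee_pos']);R=np.array(s['orientation']);print(T,R.tolist(),s['time_s'])
W=T+R@[-.0995,0,-.031];print('pred W',W)
for k in I:
  for n in ['big_wrench','screw_head']:
        X=W if n[0]=='b' else np.array([.496,.2208,.085])
        for d in r.spot_point(n,I[k])[:4]: print(n,k,np.round(d['location'],1),round(d['p'],2),proj(I[k],X))
  for c in [(-.022,0,0),(.015,0,.026),(.015,0,-.026)]: print(c,proj(I[k],W+R@[-c[0],0,-c[2]]))
E=cv2.resize(I['side']['pixels'][270:420,160:310],(600,600),interpolation=3);cv2.imwrite('pics/w6.png',E)
E
```

```text
time_s: 14.2
ee_pos: [0.4768, 0.1006, 0.1631]
orientation: [[-0.117, -0.988, -0.1], [-0.733, 0.154, -0.663], [0.67, -0.004, -0.742]]
ft_force: [-0.5, -0.5, -4.1]
width: 0.0098
grasp_force: 30.0
time_s: 14.37
ee_pos: [0.4768, 0.0998, 0.1646]
orientation: [[-0.119, -0.988, -0.1], [-0.733, 0.155, -0.662], [0.67, -0.005, -0.742]]
ft_force: [-0.6, -0.3, -4.9]
width: 0.0094
grasp_force: 30.0
[0.4774 0.1006 0.1653] [[-0.11958364401795875, -0.9878855022678864, -0.09890392556573332], [-0.7342288506544565, 0.15505158833186436, -0.6609591514022649], [0.6682871740128059, -0.0064217882783582465, -0.7438756708518474]] 14.4667
pred W [0.4924 0.1942 0.1218]
big_wrench side [395.1 335.1] 0.6 [236.5138 343.448 ]
big_wrench side [462.1 267.5] 0.59 [236.5138 343.448 ]
big_wrench side [431. 204.] 0.55 [236.5138 343.448 ]
(-0.022, 0, 0) [242.5032 331.1064]
(0.015, 0, 0.026) [222.5919 351.9578]
(0.015, 0, -0.026) [241.6367 351.8099]
big_wrench top [171.6 250.6] 0.8 [170.6905 249.0777]
big_wrench top [374.5 355.6] 0.78 [170.6905 249.0777]
big_wrench top [457.2 304. ] 0.74 [170.6905 249.0777]
screw_head top [163.7 250.3] 0.81 [163.5815 249.6767]
(-0.022, 0, 0) [176.116 249.329]
(0.015, 0, 0.026) [157.0759 246.7687]
(0.015, 0, -0.026) [176.7502 250.9822]
```

View pics/w6.png

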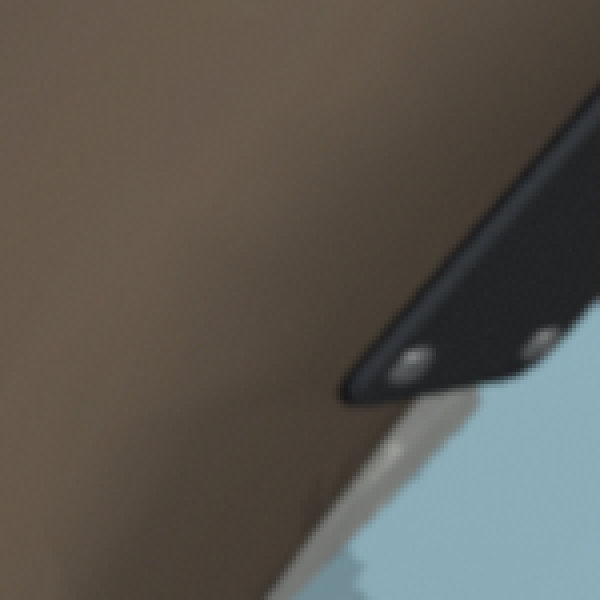

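The side view is blocked by the arm here, but the top view agrees with the prediction: wrench (172,251), head (164,250). I'll lower the rest and slide on gently.

```bash
python3 -m jog '[[1,[0,0,0.004],[0,0,0]],[1,[0,0,0.004],[0,0,0]],[1,[-0.005,0,0],[0,0,0]],[1,[-0.005,0,0],[0,0,0]],[1,[0,0,0],[0,0,0]]]'
python3 -m jog '[[1,[-0.005,0,0],[0,0,0]],[1,[-0.004,0,0],[0,0,0]],[1,[-0.004,0,0],[0,0,0]],[1,[0,0,0],[0,0,0]]]'
```

```text
time_s: 15.08
ee_pos: [0.4778, 0.1034, 0.1511]
orientation: [[-0.119, -0.988, -0.099], [-0.735, 0.155, -0.661], [0.668, -0.006, -0.744]]
ft_force: [0.8, 4.1, -2.2]
width: 0.0097
grasp_force: 30.0
time_s: 15.42
ee_pos: [0.4792, 0.113, 0.1424]
orientation: [[-0.119, -0.988, -0.099], [-0.734, 0.154, -0.661], [0.668, -0.006, -0.744]]
ft_force: [-0.4, 5.4, -0.9]
width: 0.0099
grasp_force: 30.0
```

Contact is square to the handle, about 6 N, which fits the handle (or tips) lying on the plate edge. I'll ease up 2 mm and keep sliding.

```bash
python3 -m jog '[[1,[0,0,-0.002],[0,0,0]],[1,[0,0,0],[0,0,0]]]'
python3 -m jog '[[1,[-0.004,0,0],[0,0,0]],[1,[-0.004,0,0],[0,0,0]],[1,[0,0,0],[0,0,0]]]'
python3 -m jog '[[1,[-0.004,0,0],[0,0,0]],[1,[-0.004,0,0],[0,0,0]],[1,[0,0,0],[0,0,0]]]'
```

```text
time_s: 15.58
ee_pos: [0.4784, 0.1129, 0.1441]
orientation: [[-0.119, -0.988, -0.101], [-0.733, 0.156, -0.662], [0.669, -0.004, -0.743]]
ft_force: [-0.5, 1.2, -4.6]
width: 0.0096
grasp_force: 30.0
time_s: 15.83
ee_pos: [0.4797, 0.119, 0.1384]
orientation: [[-0.118, -0.988, -0.101], [-0.733, 0.155, -0.662], [0.67, -0.005, -0.743]]
ft_force: [-0.5, 0.0, -4.5]
width: 0.0095
grasp_force: 30.0
time_s: 16.08
ee_pos: [0.4808, 0.1251, 0.1333]
orientation: [[-0.119, -0.988, -0.1], [-0.733, 0.155, -0.662], [0.669, -0.005, -0.743]]
ft_force: [-0.4, 0.8, -5.2]
width: 0.0096
grasp_force: 30.0
```

```bash
python3 -m jog '[[1,[-0.003,0,0],[0,0,0]],[1,[-0.003,0,0],[0,0,0]],[1,[0,0,0],[0,0,0]]]'
python3 -m jog '[[1,[-0.003,0,0],[0,0,0]],[1,[0,0,0],[0,0,0]]]'
```

```text
time_s: 16.33
ee_pos: [0.4816, 0.1295, 0.1295]
orientation: [[-0.119, -0.988, -0.1], [-0.734, 0.155, -0.662], [0.669, -0.005, -0.743]]
ft_force: [0.3, -0.8, -5.4]
width: 0.0099
grasp_force: 30.0
time_s: 16.5
ee_pos: [0.4819, 0.1312, 0.128]
orientation: [[-0.119, -0.988, -0.1], [-0.733, 0.155, -0.662], [0.67, -0.005, -0.742]]
ft_force: [-0.1, -1.0, -3.0]
width: 0.0095
grasp_force: 30.0
```

```bash
python3 -m jog '[[1,[-0.002,0,0],[0,0,0]],[1,[0,0,0],[0,0,0]]]'
python3 -m jog '[[1,[-0.002,0,0],[0,0,0]],[1,[0,0,0],[0,0,0]]]'
python3 - <<'E'
from h import *
np.set_printoptions(precision=4,suppress=True)
I={n:r.get_image(n) for n in ['top','wrist']}
s=r.get_state();T=np.array(s['ee_pos']);R=np.array(s['orientation']);print(T,s['ft_force'],s['torque'],s['time_s'])
W=T+R@[-.0995,0,-.031];print('pred W',W)
for k in I:
  for n in ['big_wrench','screw_head','rest_edge']:
        X=W if n[0]=='b' else np.array([.496,.2208,.085])
        for d in r.spot_point(n,I[k])[:4]: print(n,k,np.round(d['location'],1),round(d['p'],2),proj(I[k],X))
E
```

```text
time_s: 16.67
ee_pos: [0.4818, 0.1313, 0.1278]
orientation: [[-0.119, -0.988, -0.101], [-0.731, 0.156, -0.664], [0.672, -0.005, -0.741]]
ft_force: [-0.7, -5.7, 2.6]
width: 0.0097
grasp_force: 30.0
time_s: 16.83
ee_pos: [0.4817, 0.1313, 0.1276]
orientation: [[-0.119, -0.988, -0.102], [-0.729, 0.156, -0.667], [0.674, -0.005, -0.738]]
ft_force: [-1.8, -9.2, 8.3]
width: 0.0096
grasp_force: 30.0
[0.4817 0.1314 0.1276] [-1.3272 -9.7934  7.2391] [-2.0084  0.3622  0.0527] 16.9333
pred W [0.4967 0.2246 0.0835]
big_wrench top [375.  358.1] 0.66 [162.1544 249.4838]
big_wrench top [276.4 334.9] 0.58 [162.1544 249.4838]
big_wrench top [162.8 248.6] 0.57 [162.1544 249.4838]
big_wrench top [459.2 303.6] 0.56 [162.1544 249.4838]
screw_head top [164.6 250.2] 0.6 [163.5815 249.6767]
rest_edge top [189.8 252.8] 0.75 [163.5815 249.6767]
big_wrench wrist [468.2 145.7] 0.94 [319.8118 461.9231]
big_wrench wrist [447.3   9.5] 0.76 [319.8118 461.9231]
screw_head wrist [216.3  74.3] 0.47 [319.9603 454.435 ]
```

It stops firmly at the throat, with the predicted jaw centre (.497,.225,.084), within 4 mm of the head. I'll relieve the push, lower the handle onto the edge, release and back away.

```bash
python3 -m jog '[[1,[0.004,0,0],[0,0,0]],[1,[0,0,0.001],[0,0,0]],[1,[0,0,0],[0,0,0]]]'
python3 -m jog '[[1,[0,0,0.001],[0,0,0]],[1,[0,0,0],[0,0,0]]]'
python3 -m jog '[[1,[0,0,0.001],[0,0,0]],[1,[0,0,0],[0,0,0]]]'
```

```text
time_s: 17.48
ee_pos: [0.4819, 0.1307, 0.1273]
orientation: [[-0.119, -0.988, -0.1], [-0.734, 0.155, -0.661], [0.669, -0.006, -0.744]]
ft_force: [0.1, -1.5, -2.0]
width: 0.0098
grasp_force: 30.0
time_s: 17.65
ee_pos: [0.482, 0.1303, 0.1269]
orientation: [[-0.119, -0.988, -0.099], [-0.734, 0.155, -0.662], [0.669, -0.006, -0.743]]
ft_force: [-1.8, 0.3, 3.1]
width: 0.0094
grasp_force: 30.0
time_s: 17.82
ee_pos: [0.4821, 0.1301, 0.1267]
orientation: [[-0.119, -0.988, -0.098], [-0.734, 0.154, -0.662], [0.669, -0.007, -0.743]]
ft_force: [-3.3, 3.1, 6.2]
width: 0.0097
grasp_force: 30.0
```

```bash
python3 -m jog '[[0.2,[0,0,0],[0,0,0]],[0.2,[0,0,0],[0,0,0]],[0.2,[0,0,0],[0,0,0]],[0.2,[0,0,0],[0,0,0]]]'
python3 -m jog '[[0.2,[0,0,-0.02],[0,0,0]],[0.2,[0,0,-0.035],[0,0,0]],[0.2,[0,0,-0.035],[0,0,0]],[0.2,[0,0,-0.03],[0,0,0]],[0.2,[0,0,0],[0,0,0]]]'
python3 - <<'E'
from h import *
np.set_printoptions(precision=4,suppress=True)
I={n:r.get_image(n) for n in ['side','top','wrist']}
s=r.get_state();print(s['ee_pos'],s['joint_positions'],s['time_s'])
for k in I:
  for n in ['big_wrench','screw_head','lever_ball']:
    for d in r.spot_point(n,I[k])[:4]: print(n,k,np.round(d['location'],1),round(d['p'],2))
c=np.zeros((400,800,3),np.uint8);c[:,:400]=cv2.resize(I['side']['pixels'][270:420,140:290],(400,400),interpolation=3);c[:,400:]=cv2.resize(I['wrist']['pixels'],(533,400))[:,67:467];cv2.imwrite('pics/w7.png',c)
E
```

```text
time_s: 18.15
ee_pos: [0.4816, 0.1293, 0.1255]
orientation: [[-0.119, -0.988, -0.1], [-0.734, 0.155, -0.662], [0.669, -0.005, -0.743]]
ft_force: [-0.5, -0.2, -0.8]
width: 0.0307
grasp_force: 0.0
time_s: 18.57
ee_pos: [0.496, 0.2129, 0.2184]
orientation: [[-0.121, -0.988, -0.094], [-0.737, 0.153, -0.658], [0.665, -0.01, -0.747]]
ft_force: [0.5, -0.1, -0.5]
width: 0.0351
grasp_force: 0.0
[0.4933 0.2086 0.2143] [ 56.7627  27.6234  -6.173   16.2499 -95.3067 -70.0735] 18.7167
big_wrench side [399.5 333.3] 0.71
big_wrench side [458.2 263.2] 0.63
big_wrench side [434.  204.2] 0.58
big_wrench top [275.6 332.7] 0.98
big_wrench top [373.7 356.3] 0.84
big_wrench top [165.1 251.5] 0.75
big_wrench top [457.5 303.6] 0.58
screw_head top [163.1 250.7] 0.81
lever_ball top [137.1 210.4] 0.67
lever_ball top [188.1 252.4] 0.28
big_wrench wrist [434.2 139.2] 0.8
big_wrench wrist [426.   26.6] 0.68
```

View pics/w7.png

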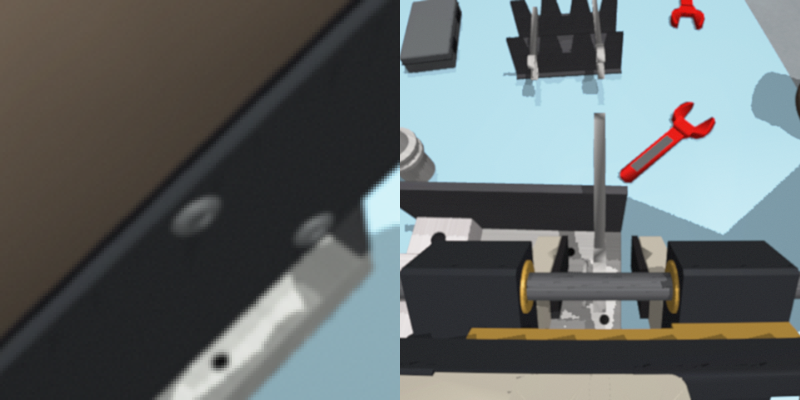

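The wrist view (right) shows the wrench resting with its handle up over the side plate, from about (600,113) to (600,260). Now I locate the ball on its circle and check the seating against the predicted handle end.

Run:
```python
from h import *
from scipy.optimize import least_squares
np.set_printoptions(precision=4,suppress=True)
q=[.600,.2045,.160];c,s=np.cos(q[2]),np.sin(q[2]);fx=np.array([s,c,0]);fy=np.array([-c,s,0]);z=np.array([0,0,1.])
S=np.array([q[0],q[1],.085])+.105*fy;N=np.array([q[0],q[1],.085])+.034*fy
I={n:r.get_image(n) for n in ['side','top','wrist']}
f=lambda a:N+.1*(fx*np.cos(a)+z*np.sin(a))
a=least_squares(lambda a:np.concatenate([proj(I['top'],f(a[0]))-[138.4,209.7],proj(I['side'],f(a[0]))-[167.2,328.5]]),[1.1])
print('S',S,'N',N,'ball ang',np.degrees(a.x),f(a.x[0]),'resid',a.fun,'locknut',-(np.radians(110)-a.x[0]))
ax=-(fx*np.cos(np.radians(42))-z*np.sin(np.radians(42)));up=np.cross(ax,fy);up*=np.sign(up[2])
for t in [.012,0]: print('handle end pred',proj(I['wrist'],S+ax*.172+up*t),proj(I['top'],S+ax*.172+up*t))
for k in ['wrist','top']:
  for d in r.outline_of('big_wrench',I[k])[:5]:
    A=d['region'];ys,xs=np.where(A);print(k,round(d['p'],2),A.sum(),xs.min(),xs.max(),ys.min(),ys.max())
s_=r.get_state();R=np.array(s_['orientation']);print(s_['ee_pos'])
```

```text
S [0.4963 0.2212 0.085 ] N [0.5664 0.2099 0.085 ] ball ang [66.2013] [0.5729 0.2498 0.1765] resid [ 0.9882 -0.1263 -0.8434 -0.0322] locknut -0.7644308945266629
handle end pred [319.5846 133.1069] [202.9216 250.4795]
handle end pred [319.7129 132.927 ] [207.5505 251.5633]
wrist 0.73 2936 312 327 136 376
wrist 0.62 3068 344 458 123 221
wrist 0.59 24346 46 354 217 405
wrist 0.57 796 405 445 0 36
top 0.88 917 433 469 240 313
top 0.8 372 149 209 245 254
top 0.76 906 366 442 343 377
top 0.75 858 235 287 276 345
[0.4936 0.2087 0.2149]
```

Seating agrees with the prediction to within a few mm: handle end at row 136 against 133 predicted. The locknut is at about -0.76, with the ball at (.573,.250,.177). Next: shut the fingers, untilt, and go to the far side of the ball.

```bash
python3 -m jog '[[1,[-0.0098,-0.0181,-0.0221],[0,0,0]],[1,[-0.0098,-0.0181,-0.0221],[0,0,0]],[1,[-0.0098,-0.0181,-0.0221],[0,0,0]],[1,[-0.0098,-0.0181,-0.0221],[0,0,0]],[1,[0,0,0],[0,-0.122,0]]]' >/dev/null
python3 -m jog '[[1,[0,0,0],[0,-0.122,0]],[1,[0,0,0],[0,-0.122,0]],[1,[0,0,0],[0,-0.122,0]],[1,[0,0,0],[0,-0.122,0]],[1,[0,0,0],[0,-0.122,0]]]' >/dev/null
python3 -m jog '[[1,[0,0,0],[0,0,0]],[1,[0,0,0],[0,0,0]]]'
```

```text
time_s: 20.42
ee_pos: [0.5789, 0.283, 0.2572]
orientation: [[-0.158, -0.987, 0.008], [-0.987, 0.158, 0.001], [-0.002, -0.007, -1.0]]
ft_force: [0.4, 0.1, -0.3]
width: 0.0006
grasp_force: 0.0
```

```bash
python3 -m jog '[[1,[0,0,0.035],[0,0,0]],[1,[0,0,0.035],[0,0,0]],[1,[0,0,0.025],[0,0,0]],[1,[0,0,0.012],[0,0,0]],[1,[0,0,0],[0,0,0]]]'
python3 -m jog '[[1,[0.008,0,0],[0,0,0]],[1,[0.006,0,0],[0,0,0]],[1,[0.006,0,0],[0,0,0]],[1,[0.006,0,0],[0,0,0]]]'
python3 -m jog '[[1,[0.006,0,0],[0,0,0]],[1,[0.006,0,0],[0,0,0]]]'
```

```text
time_s: 20.83
ee_pos: [0.5774, 0.2839, 0.1437]
orientation: [[-0.155, -0.988, -0.0], [-0.988, 0.155, -0.007], [0.007, -0.001, -1.0]]
ft_force: [-1.2, -0.4, -0.7]
width: 0.0004
grasp_force: 0.0
time_s: 21.17
ee_pos: [0.5771, 0.2604, 0.151]
orientation: [[-0.155, -0.988, 0.011], [-0.988, 0.155, 0.003], [-0.004, -0.01, -1.0]]
ft_force: [0.3, 6.4, 6.9]
width: 0.0005
grasp_force: 3.8
time_s: 21.33
ee_pos: [0.5757, 0.2486, 0.1515]
orientation: [[-0.154, -0.988, 0.012], [-0.988, 0.155, 0.003], [-0.005, -0.011, -1.0]]
ft_force: [1.5, 4.2, 5.0]
width: 0.0004
grasp_force: 2.7
```

The upward force shows the tips are on the ball's shoulder, so I'll back off, go 14 mm lower and push again.

```bash
python3 -m jog '[[1,[-0.012,0,0],[0,0,0]],[1,[0,0,0.014],[0,0,0]],[1,[0,0,0],[0,0,0]],[1,[0.008,0,0],[0,0,0]],[1,[0.006,0,0],[0,0,0]]]'
python3 -m jog '[[1,[0.006,0,0],[0,0,0]],[1,[0.006,0,0],[0,0,0]]]'
python3 -m jog '[[1,[0.006,0,0],[0,0,0]],[1,[0.006,0,0],[0,0,0]],[1,[0.006,0,0],[0,0,0]]]'
python3 -m jog '[[1,[0.006,0,0],[0,0,0]],[1,[0.006,0,0],[0,0,0]]]'
```

```text
time_s: 21.75
ee_pos: [0.5733, 0.2451, 0.1345]
orientation: [[-0.155, -0.988, 0.006], [-0.988, 0.155, -0.001], [0.0, -0.006, -1.0]]
ft_force: [0.0, 3.9, 2.2]
width: 0.0004
grasp_force: 1.8
time_s: 21.92
ee_pos: [0.572, 0.2333, 0.135]
orientation: [[-0.155, -0.988, 0.007], [-0.988, 0.155, -0.0], [-0.001, -0.007, -1.0]]
ft_force: [0.5, 4.2, 1.9]
width: 0.0005
grasp_force: 1.7
time_s: 22.17
ee_pos: [0.5686, 0.2148, 0.1343]
orientation: [[-0.155, -0.988, 0.006], [-0.988, 0.155, -0.001], [0.0, -0.006, -1.0]]
ft_force: [1.0, 2.6, 2.1]
width: 0.0005
grasp_force: 1.5
time_s: 22.33
ee_pos: [0.5662, 0.2028, 0.1334]
orientation: [[-0.156, -0.988, 0.005], [-0.988, 0.156, -0.002], [0.001, -0.005, -1.0]]
ft_force: [2.1, 2.9, -2.9]
width: -0.0001
grasp_force: 1.8
```

```bash
python3 -m jog '[[1,[0.004,0,0],[0,0,0]],[1,[0.004,0,0],[0,0,0]]]'
python3 -m jog '[[1,[0.003,0,0],[0,0,0]],[1,[0,0,0],[0,0,0]]]'
```

```text
time_s: 22.5
ee_pos: [0.5647, 0.195, 0.1332]
orientation: [[-0.156, -0.988, 0.004], [-0.988, 0.156, -0.002], [0.001, -0.004, -1.0]]
ft_force: [1.0, 3.7, -2.4]
width: 0.0003
grasp_force: 2.0
time_s: 22.67
ee_pos: [0.5644, 0.1919, 0.1335]
orientation: [[-0.156, -0.988, 0.004], [-0.988, 0.156, -0.002], [0.002, -0.004, -1.0]]
ft_force: [0.6, 2.3, -1.0]
width: 0.0005
grasp_force: 0.8
```

```bash
python3 -m jog '[[1,[0.003,0,0],[0,0,0]],[1,[0,0,0],[0,0,0]]]'
python3 -m jog '[[1,[0.003,0,0],[0,0,0]],[1,[0,0,0],[0,0,0]]]'
python3 -m jog '[[1,[0.003,0,0],[0,0,0]],[1,[0,0,0],[0,0,0]]]'
```

```text
time_s: 22.83
ee_pos: [0.5642, 0.1901, 0.1335]
orientation: [[-0.155, -0.988, 0.005], [-0.988, 0.155, -0.001], [0.0, -0.005, -1.0]]
ft_force: [1.1, 3.8, -4.8]
width: 0.0006
grasp_force: 2.4
time_s: 23.0
ee_pos: [0.564, 0.1884, 0.1332]
orientation: [[-0.155, -0.988, 0.006], [-0.988, 0.155, 0.001], [-0.002, -0.005, -1.0]]
ft_force: [1.5, 9.6, -6.8]
width: 0.0005
grasp_force: 4.5
time_s: 23.17
ee_pos: [0.5639, 0.1867, 0.133]
orientation: [[-0.155, -0.988, 0.006], [-0.988, 0.155, 0.003], [-0.004, -0.006, -1.0]]
ft_force: [2.6, 13.4, -9.4]
width: 0.0006
grasp_force: 6.7
```

Force rises steeply, so it's against the stop. I'll check the lever angle in the pictures.

```bash
cat > lev.py <<'E'
from h import *
from scipy.optimize import least_squares
np.set_printoptions(precision=4,suppress=True)
q=[.600,.2045,.160];c,s=np.cos(q[2]),np.sin(q[2]);fx=np.array([s,c,0]);fy=np.array([-c,s,0]);z=np.array([0,0,1.])
N=np.array([q[0],q[1],.085])+.034*fy;S=N+.071*fy
f=lambda a:N+.1*(fx*np.cos(a)+z*np.sin(a))
for k in ['side','top','wrist']:
    im=r.get_image(k)
    for d in r.spot_point('lever_ball',im)[:3]:
        a=least_squares(lambda a:proj(im,f(a[0]))-d['location'],[1.9])
        print(k,np.round(d['location'],1),round(d['p'],2),'ang from -x',180-np.degrees(a.x),'res',a.fun)
    for d in r.spot_point('big_wrench',im)[:4]: print('  wr',k,np.round(d['location'],1),round(d['p'],2),proj(im,S))
s=r.get_state();print(s['ee_pos'],s['ft_force'],s['time_s'])
E
python3 lev.py
```

```text
wr side [432.2 205.2] 0.92 [227.8503 368.7179]
  wr side [227.6 369.8] 0.81 [227.8503 368.7179]
  wr side [457.3 263.9] 0.75 [227.8503 368.7179]
  wr side [395.3 332.6] 0.7 [227.8503 368.7179]
top [177.3 214.2] 0.44 ang from -x [64.6008] res [-0.2212  1.0306]
  wr top [272.6 332.3] 0.94 [163.4022 249.5341]
  wr top [456.7 304.2] 0.86 [163.4022 249.5341]
  wr top [160.9 249.8] 0.77 [163.4022 249.5341]
  wr top [379. 355.] 0.68 [163.4022 249.5341]
wrist [314.8 256.2] 0.74 ang from -x [60.8695] res [7.3185 0.0455]
  wr wrist [422.3 286.5] 0.65 [423.144  280.7493]
[0.5639 0.1867 0.133 ] [ 3.1421 12.2733 -9.6725] 23.6167
```

The lever is about 65° above level, the screw's play is taken up, and the wrench is still seated (side 228,370 against predicted 228,369). So the nut is tight.

With the lever now leaning this way, the gripper body would hit the ball in the old grasp. I'll grip further out (about 127 mm from the jaw) with the tool tilted only 17°.

```bash
python3 -m jog '[[1,[-0.015,0,0],[0,0,0]],[1,[-0.015,0,0],[0,0,0]],[1,[0,0,-0.04],[0,0,0]],[1,[0,0,-0.04],[0,0,0]],[0.2,[0,0,-0.04],[0,0,0]]]' >/dev/null
python3 -m jog '[[0.2,[0.0262,0.0242,-0.002],[0,0,0]],[0.2,[0.0262,0.0242,-0.002],[0,0,0]],[0.2,[0.0262,0.0242,-0.002],[0,0.1,0]],[0.2,[0,0,0],[0,0.1,0]],[0.2,[0,0,0],[0,0.097,0]]]' >/dev/null
python3 -m jog '[[0.2,[0,0,0],[0,0,0]],[0.2,[0,0,0],[0,0,0]]]'
cat > go.py <<'E'
import sys;from h import *
np.set_printoptions(precision=4,suppress=True)
s=r.get_state();R=np.array(s['orientation']);d=R.T@(np.array(eval(sys.argv[1]))-s['ee_pos']);print('tool delta',d,s['ee_pos'],s['time_s'])
E
python3 lev.py; python3 go.py '[.480,.1212,.142]'
```

```text
time_s: 24.62
ee_pos: [0.4834, 0.1484, 0.2588]
orientation: [[-0.148, -0.988, -0.041], [-0.944, 0.153, -0.293], [0.296, -0.004, -0.955]]
ft_force: [0.0, 0.4, -0.5]
width: 0.0348
grasp_force: 0.0
side [210.3 298.7] 0.72 ang from -x [63.0349] res [-0.8707 -2.9677]
side [206.3 272.8] 0.41 ang from -x [60.2526] res [ 5.3464 22.3412]
side [352.3 251.5] 0.19 ang from -x [10.0406] res [-113.5151   53.814 ]
  wr side [433.2 204.7] 0.76 [227.8503 368.7179]
  wr side [461.6 266.8] 0.74 [227.8503 368.7179]
  wr side [226.5 370.6] 0.7 [227.8503 368.7179]
  wr side [395.8 329.9] 0.66 [227.8503 368.7179]
top [177.1 214.6] 0.55 ang from -x [64.7369] res [-0.1301  0.6073]
  wr top [458.8 304.1] 0.92 [163.4022 249.5341]
  wr top [374.1 356.4] 0.85 [163.4022 249.5341]
  wr top [277.7 333.3] 0.59 [163.4022 249.5341]
  wr top [167.8 219.1] 0.2 [163.4022 249.5341]
wrist [226.5 301.3] 0.38 ang from -x [62.4035] res [3.4469 0.4196]
  wr wrist [448.5  91.9] 0.74 [319.9484 332.8509]
[0.4836 0.1469 0.2599] [ 0.4156  0.0868 -0.5395] 25.0667
tool delta [-0.0097  0.0002  0.1203] [0.4836 0.1469 0.2599] 25.0667
```

```bash
python3 -m jog '[[0.2,[-0.0097,0,0.02],[0,0,0]],[0.2,[0,0,0.035],[0,0,0]],[0.2,[0,0,0.035],[0,0,0]],[0.2,[0,0,0.02],[0,0,0]],[0.2,[0,0,0],[0,0,0]]]'
python3 -m jog '[[0.2,[0,0,0.01],[0,0,0]],[0.2,[0,0,0],[0,0,0]]]'
python3 go.py '[.480,.1212,.142]'
python3 -m jog '[[1,[0,0,0],[0,0,0]],[1,[0,0,0],[0,0,0]],[1,[0,0,0],[0,0,0]],[1,[0,0,0],[0,0,0]],[1,[0,0,0],[0,0,0]]]'
```

```text
time_s: 25.48
ee_pos: [0.4779, 0.1217, 0.1481]
orientation: [[-0.15, -0.988, -0.046], [-0.943, 0.157, -0.294], [0.298, -0.0, -0.955]]
ft_force: [-0.8, -1.2, -0.7]
width: 0.035
grasp_force: 0.0
time_s: 25.65
ee_pos: [0.4803, 0.1215, 0.1419]
orientation: [[-0.15, -0.988, -0.04], [-0.944, 0.156, -0.291], [0.293, -0.006, -0.956]]
ft_force: [-1.1, 0.1, 0.6]
width: 0.0353
grasp_force: 0.0
tool delta [ 0.0004  0.0002 -0.    ] [0.4803 0.1215 0.1419] 25.65
time_s: 26.07
ee_pos: [0.4804, 0.1219, 0.1425]
orientation: [[-0.15, -0.988, -0.04], [-0.944, 0.155, -0.29], [0.293, -0.006, -0.956]]
ft_force: [-1.4, 1.4, 2.1]
width: 0.0094
grasp_force: 30.0
```

```bash
python3 -m jog '[[1,[0.0032,0,-0.0026],[0,0,0]],[1,[0.0036,0,-0.0017],[0,0,0]],[1,[0.0036,0,-0.0017],[0,0,0]]]'
python3 -m jog '[[1,[0.0054,0,-0.0025],[0,0,0]],[1,[0.0054,0,-0.0025],[0,0,0]],[1,[0.0054,0,-0.0025],[0,0,0]]]'
python3 -m jog '[[1,[0.0072,0,-0.0034],[0,0,0]],[1,[0.0072,0,-0.0034],[0,0,0]],[1,[0,0,0],[0,0,0]]]'
```

```text
time_s: 26.32
ee_pos: [0.4787, 0.1148, 0.1498]
orientation: [[-0.15, -0.988, -0.041], [-0.945, 0.155, -0.288], [0.291, -0.005, -0.957]]
ft_force: [1.5, 2.8, -5.4]
width: 0.0094
grasp_force: 30.0
time_s: 26.57
ee_pos: [0.4766, 0.1, 0.1631]
orientation: [[-0.15, -0.988, -0.041], [-0.944, 0.155, -0.291], [0.294, -0.005, -0.956]]
ft_force: [-0.1, 1.4, -4.0]
width: 0.0095
grasp_force: 30.0
time_s: 26.82
ee_pos: [0.4747, 0.0875, 0.1748]
orientation: [[-0.151, -0.988, -0.04], [-0.944, 0.156, -0.291], [0.293, -0.006, -0.956]]
ft_force: [-0.1, -0.3, -3.0]
width: 0.0097
grasp_force: 30.0
```

Off the head. I'll lift clear, then work out the carry.

```bash
python3 -m jog '[[1,[0.0059,0,-0.0191],[0,0,0]],[1,[0.0088,0,-0.0287],[0,0,0]],[1,[0.0088,0,-0.0287],[0,0,0]],[1,[0,0,0],[0,0,0]],[1,[0,0,0],[0,0,0]]]'
cat > plan.py <<'E'
import sys;from h import *
from scipy.spatial.transform import Rotation as Ro
np.set_printoptions(precision=4,suppress=True)
# args: wrench origin, yaw(rad, wx=(sin,cos)), slope deg
O=np.array(eval(sys.argv[1]));yaw=float(sys.argv[2]);beta=np.radians(float(sys.argv[3]));off=np.array([-.115,0,.0267]);dl=np.radians(25)
wx=np.array([np.sin(yaw),np.cos(yaw),0]);y=np.array([-np.cos(yaw),np.sin(yaw),0])
R0=np.column_stack([-wx,y,[0,0,-1]]);Rt=R0@Ro.from_euler('y',beta-dl).as_matrix()
s=r.get_state();R=np.array(s['orientation']);T=np.array(s['ee_pos'])
print('now origin',T+R@off,'target TCP',O-Rt@off,'rotvec',Ro.from_matrix(R.T@Rt).as_rotvec(),'tool delta(now axes)',R.T@(O-Rt@off-T),s['time_s'],s['grasp_force'],s['width'])
im=r.get_image('top');print('pred px',proj(im,T+R@off),[(np.round(d['location'],1),round(d['p'],2)) for d in r.spot_point('big_wrench',im)])
for d in r.outline_of('big_wrench',r.get_image('wrist'))[:2]: ys,xs=np.where(d['region']);print('wrist',xs.min(),xs.max(),ys.min(),ys.max())
im=r.get_image('wrist');u=np.array([.906,0,-.423]);print('end pred',proj(im,T+R@(off+u*.172)))
E
python3 plan.py '[.4962,-.128,.20]' .089 0; python3 plan.py '[.4962,-.128,.20]' .089 42
```

```text
time_s: 27.23
ee_pos: [0.4745, 0.0888, 0.2545]
orientation: [[-0.151, -0.988, -0.039], [-0.944, 0.156, -0.289], [0.292, -0.007, -0.956]]
ft_force: [0.3, -0.6, -6.0]
width: 0.0097
grasp_force: 30.0
now origin [0.4909 0.1896 0.1954] target TCP [ 0.4859 -0.2431  0.1756] rotvec [-0.0117 -0.7324 -0.0684] tool delta(now axes) [ 0.2886 -0.0624  0.171 ] 27.2333 29.994724094867706 0.009669176660288227
pred px [163.4492 245.3755] [(array([376.1, 354.2]), 0.96), (array([460. , 303.2]), 0.92), (array([274.2, 334.1]), 0.82)]
wrist 343 473 112 235
end pred [317.7666 226.6861]
now origin [0.4897 0.1889 0.1927] target TCP [ 0.4871 -0.2298  0.2592] rotvec [ 0.0165 -0.0034 -0.0653] tool delta(now axes) [ 0.3    -0.0629  0.0857] 27.4833 29.99359041452408 0.009501653698044734
pred px [164.1573 246.1037] [(array([456.5, 305.2]), 0.97), (array([373.6, 356.2]), 0.68), (array([274.3, 335.4]), 0.67)]
wrist 307 332 219 394
wrist 344 473 112 234
end pred [320.8544 224.2508]
```

```bash
python3 -m jog '[[1,[0.015,-0.0031,0.0043],[0,0,0]],[1,[0.025,-0.0052,0.0071],[0,0,0]],[1,[0.033,-0.0069,0.0094],[0,0,0]],[1,[0.033,-0.0069,0.0094],[0,0,0]],[1,[0.033,-0.0069,0.0094],[0,0,0]]]' >/dev/null
python3 -m jog '[[1,[0.033,-0.0069,0.0094],[0,0,0]],[1,[0.033,-0.0069,0.0094],[0,0,0]],[1,[0.033,-0.0069,0.0094],[0,0,0]],[1,[0.033,-0.0069,0.0094],[0,0,0]],[1,[0.025,-0.0052,0.0071],[0.016,0,-0.065]]]' >/dev/null
python3 -m jog '[[1,[0,0,0],[0,-0.1,0]],[1,[0,0,0],[0,-0.122,0]],[1,[0,0,0],[0,-0.122,0]],[1,[0,0,0],[0,-0.122,0]],[1,[0,0,0],[0,-0.122,0]]]' >/dev/null
python3 -m jog '[[1,[0,0,0],[0,-0.1,0]],[1,[0,0,0],[0,-0.045,0]],[1,[0,0,0],[0,0,0]],[1,[0,0,0],[0,0,0]]]'
python3 plan.py '[.4962,-.128,.12]' .089 0
python3 - <<'E'
from h import *
np.set_printoptions(precision=4,suppress=True)
t=r.get_image('top');s=r.get_image('side')
for k,im in (('top',t),('side',s)):
  for d in r.outline_of('big_wrench',im)[:6]:
    A=d['region'];ys,xs=np.where(A);print(k,round(d['p'],2),d['location'],A.sum(),xs.min(),xs.max(),ys.min(),ys.max(),'left end',xs.min(),ys[xs==xs.min()].mean(),'right',xs.max(),ys[xs==xs.max()].mean())
E
```

```text
time_s: 29.32
ee_pos: [0.487, -0.2266, 0.2591]
orientation: [[-0.083, -0.996, 0.038], [-0.904, 0.092, 0.418], [-0.42, 0.0, -0.907]]
ft_force: [0.3, -0.3, -4.4]
width: 0.0096
grasp_force: 30.0
now origin [ 0.4976 -0.1115  0.2832] target TCP [ 0.4859 -0.2431  0.0956] rotvec [-0.0009 -0.0026 -0.0027] tool delta(now axes) [ 0.0837 -0.0005  0.1414] 29.3167 29.996821582317352 0.00963511903940672
pred px [305.2105 234.1963] [(array([458.4, 303.5]), 0.82), (array([276. , 333.9]), 0.79), (array([320.2, 241.2]), 0.53)]
wrist 536 619 0 53
wrist 366 489 206 283
end pred [320.9097 217.5104]
top 0.84 [258.1, 306.3] 762 234 275 276 345 left end 234 280.0 right 275 320.5
top 0.75 [448.3, 292.9] 680 437 468 255 313 left end 437 259.5 right 468 303.0
top 0.64 [410.1, 368.0] 589 384 442 354 377 left end 384 368.0 right 442 373.0
side 0.86 [415.0, 201.2] 675 370 439 196 213 left end 370 199.5 right 439 205.5
side 0.83 [372.2, 335.5] 1656 311 409 318 349 left end 311 341.0 right 409 341.5
side 0.78 [468.1, 257.8] 591 445 482 236 275 left end 445 261.5 right 482 238.0
side 0.62 [342.1, 179.7] 1035 321 361 135 208 left end 321 197.0 right 361 142.0
```

```bash
cat > sag.py <<'E'
from h import *
np.set_printoptions(precision=1,suppress=True)
st=r.get_state();T=np.array(st['ee_pos']);R=np.array(st['orientation']);S=r.get_image('side');tp=r.get_image('top');w=r.get_image('wrist')
H=np.array([0,0,-.027])
for sg in [-10,0,10,20,30,45]:
    a=np.radians(25+sg);u=np.array([np.cos(a),0,-np.sin(a)])
    f=lambda im,s:proj(im,T+R@(H+u*s))
    print(sg,'side origin,end,prong',f(S,-.127),f(S,.045),f(S,-.142),'top origin,end',f(tp,-.127),f(tp,.045),'wrist end',f(w,.045))
for k,im in (('side',S),('top',tp),('wrist',w)):
    print(k,[(np.array(d['location']),round(d['p'],2)) for d in r.spot_point('big_wrench',im)])
    for d in r.outline_of('big_wrench',im):
        ys,xs=np.where(d['region']);print('  out',round(d['p'],2),len(xs),xs.min(),xs.max(),ys.min(),ys.max())
E
python3 sag.py
```

```text
-10 side origin,end,prong [319.6 157. ] [363.9 134.9] [315.  159.2] top origin,end [304.8 232.3] [390.6 241.2] wrist end [319.5 215.1]
0 side origin,end,prong [319.3 168. ] [364.2 131.3] [314.8 171.6] top origin,end [303.9 234. ] [391.6 240.6] wrist end [319.5 225.7]
10 side origin,end,prong [320.2 177.7] [364.2 128. ] [315.9 182.5] top origin,end [305.  235.8] [391.9 240. ] wrist end [319.5 239.9]
20 side origin,end,prong [322.1 185.8] [363.9 125. ] [318.1 191.6] top origin,end [307.8 237.6] [391.5 239.4] wrist end [319.5 257.3]
30 side origin,end,prong [324.9 192.2] [363.2 122.4] [321.3 198.6] top origin,end [312.4 239.3] [390.4 238.7] wrist end [319.5 277.2]
45 side origin,end,prong [330.4 198.2] [361.7 119.4] [327.7 205.1] top origin,end [321.7 241.8] [387.4 237.7] wrist end [319.4 309.6]
side [(array([458.5, 267. ]), 0.83), (array([397.6, 333.8]), 0.73), (array([332., 197.]), 0.71), (array([433.6, 203.7]), 0.59)]
  out 0.87 670 444 482 236 275
  out 0.84 898 323 360 138 208
  out 0.84 773 369 439 195 213
  out 0.7 1518 310 408 318 349
top [(array([375. , 356.9]), 0.94), (array([458.5, 304.9]), 0.83), (array([276.1, 332.8]), 0.82)]
  out 0.89 604 384 442 353 377
  out 0.82 761 437 469 255 314
  out 0.47 214 349 359 137 168
wrist [(array([471. , 224.3]), 0.96), (array([572.1,  35.1]), 0.73)]
  out 0.91 2491 536 620 0 53
  out 0.77 2134 306 333 231 319
  out 0.6 2488 366 488 207 281
  out 0.58 72 296 340 383 390
```

The side view (332,197) and an earlier top reading (320,241) both say the wrench slipped in the pads to a head-down slope of about 45°. Its handle is still in line with the slot. I'll lower it slowly, letting the comb slot and bench turn it back level in the grip.

```bash
python3 -m jog '[[1,[0.0053,0,0.0306],[0,0,0]],[1,[0.0126,0,0.0272],[0,0,0]],[1,[0.0126,0,0.0272],[0,0,0]],[1,[0.0084,0,0.0181],[0,0,0]],[1,[0,0,0],[0,0,0]]]'
python3 -m jog '[[1,[0,0,0],[0,0,0]]]'; python3 sag.py
```

```text
time_s: 30.63
ee_pos: [0.4861, -0.2152, 0.1457]
orientation: [[-0.084, -0.996, 0.033], [-0.902, 0.09, 0.423], [-0.424, 0.006, -0.906]]
ft_force: [-1.5, 0.3, -5.6]
width: 0.0096
grasp_force: 30.0
time_s: 30.72
ee_pos: [0.488, -0.2167, 0.1497]
orientation: [[-0.081, -0.996, 0.037], [-0.903, 0.089, 0.42], [-0.422, 0.001, -0.907]]
ft_force: [-0.2, -0.1, -3.4]
width: 0.0097
grasp_force: 30.0
-10 side origin,end,prong [319.  208.4] [360.5 181.4] [314.8 211.1] top origin,end [301.6 240.4] [379.  248.3] wrist end [323.  212.2]
0 side origin,end,prong [318.8 217.8] [360.8 178.3] [314.6 221.7] top origin,end [300.9 241.8] [379.8 247.8] wrist end [323.  222.5]
10 side origin,end,prong [319.6 226. ] [360.8 175.4] [315.6 230.9] top origin,end [301.9 243.2] [380.  247.3] wrist end [323.  236.3]
20 side origin,end,prong [321.4 232.7] [360.4 172.9] [317.7 238.3] top origin,end [304.6 244.8] [379.6 246.8] wrist end [323.  253.4]
30 side origin,end,prong [324.  237.6] [359.8 170.8] [320.8 243.7] top origin,end [308.7 246.3] [378.5 246.2] wrist end [323.  272.9]
45 side origin,end,prong [329.3 241.9] [358.3 168.6] [326.7 248.3] top origin,end [317.3 248.4] [375.7 245.4] wrist end [322.9 304.8]
side [(array([334.3, 240. ]), 0.83), (array([459.7, 267.3]), 0.71), (array([397.3, 331.3]), 0.7), (array([431.5, 204.5]), 0.62), (array([350.4, 248.8]), 0.35)]
  out 0.83 687 324 356 186 249
  out 0.83 1543 310 408 318 349
  out 0.63 404 444 472 248 275
  out 0.59 707 370 439 196 213
top [(array([275.8, 332.6]), 0.97), (array([457.9, 303.3]), 0.89), (array([374.7, 359.3]), 0.59)]
  out 0.76 773 234 277 277 345
  out 0.68 836 374 442 345 377
  out 0.67 796 437 469 259 314
wrist [(array([501.1, 280.8]), 0.82)]
  out 0.95 1514 605 639 4 72
  out 0.83 1553 462 523 260 306
  out 0.68 2158 306 333 224 315
```

```bash
python3 -m jog '[[1,[0.0063,0,0.0136],[0,0,0]],[1,[0.0063,0,0.0136],[0,0,0]],[1,[0,0,0],[0,0,0]]]'
python3 -m jog '[[1,[0.0042,0,0.0091],[0,0,0]],[1,[0,0,0],[0,0,0]]]'
python3 -m jog '[[1,[0.0042,0,0.0091],[0,0,0]],[1,[0,0,0],[0,0,0]]]'
```

```text
time_s: 31.42
ee_pos: [0.4877, -0.2151, 0.1184]
orientation: [[-0.082, -0.996, 0.037], [-0.902, 0.09, 0.422], [-0.424, 0.001, -0.906]]
ft_force: [1.2, 2.6, -4.1]
width: 0.0094
grasp_force: 30.0
time_s: 31.58
ee_pos: [0.4884, -0.2159, 0.1094]
orientation: [[-0.08, -0.996, 0.038], [-0.903, 0.089, 0.421], [-0.422, -0.001, -0.906]]
ft_force: [2.0, 3.7, -3.2]
width: 0.0095
grasp_force: 30.0
time_s: 31.75
ee_pos: [0.4883, -0.216, 0.0989]
orientation: [[-0.081, -0.996, 0.038], [-0.903, 0.089, 0.42], [-0.422, -0.001, -0.907]]
ft_force: [1.2, 3.5, -6.3]
width: 0.0096
grasp_force: 30.0
```

```bash
python3 -m jog '[[1,[-0.0091,0,0.0042],[0,0,0]],[1,[0,0,0],[0,0,0]]]'
python3 -m jog '[[1,[0.0042,0,0.0091],[0,0,0]],[1,[0,0,0],[0,0,0]]]'
python3 -m jog '[[1,[0.0042,0,0.0091],[0,0,0]],[1,[0,0,0],[0,0,0]]]'; python3 sag.py | egrep -v 'out 0'
```

```text
time_s: 31.92
ee_pos: [0.4892, -0.2057, 0.1]
orientation: [[-0.08, -0.996, 0.038], [-0.903, 0.089, 0.419], [-0.421, -0.001, -0.907]]
ft_force: [-1.1, 0.8, -4.6]
width: 0.0094
grasp_force: 30.0
time_s: 32.08
ee_pos: [0.49, -0.2075, 0.0903]
orientation: [[-0.079, -0.996, 0.04], [-0.904, 0.088, 0.418], [-0.419, -0.003, -0.908]]
ft_force: [1.2, 0.4, 0.4]
width: 0.0092
grasp_force: 30.0
time_s: 32.25
ee_pos: [0.4898, -0.2072, 0.0799]
orientation: [[-0.08, -0.996, 0.04], [-0.904, 0.089, 0.419], [-0.42, -0.003, -0.907]]
ft_force: [-0.4, -0.3, -0.7]
width: 0.0093
grasp_force: 30.0
-10 side origin,end,prong [317.  238.2] [357.2 208.5] [312.9 241.2] top origin,end [297.8 244.1] [370.7 251.4] wrist end [319.3 212.6]
0 side origin,end,prong [316.8 246.9] [357.5 205.7] [312.8 250.9] top origin,end [297.1 245.4] [371.4 251.1] wrist end [319.3 223.2]
10 side origin,end,prong [317.6 254.2] [357.4 203.1] [313.7 259.1] top origin,end [298.2 246.7] [371.5 250.6] wrist end [319.3 237.3]
20 side origin,end,prong [319.3 260. ] [357.1 200.8] [315.8 265.6] top origin,end [300.8 248. ] [371.  250.2] wrist end [319.3 254.7]
30 side origin,end,prong [321.9 264.3] [356.5 199. ] [318.7 270.2] top origin,end [304.7 249.3] [369.9 249.7] wrist end [319.3 274.6]
45 side origin,end,prong [327.  267.6] [355.  197.1] [324.5 273.7] top origin,end [312.9 251.3] [367.3 248.9] wrist end [319.3 307. ]
side [(array([326. , 261.5]), 0.98), (array([397.7, 332. ]), 0.77), (array([430.4, 205.1]), 0.63), (array([457.9, 268.2]), 0.63)]
top [(array([458.1, 306.3]), 0.63), (array([273.2, 334.9]), 0.61), (array([374., 357.]), 0.58), (array([304.4, 252.7]), 0.55)]
wrist [(array([530.9, 329. ]), 0.79), (array([318.2, 312.7]), 0.64)]
```

The slope is down to about 33° and the weight is carried by the rack. Next I turn the tool upright in steps while lowering.

```bash
python3 -m jog '[[1,[0.0054,0,-0.0025],[0,0.1,0]],[1,[0.005,0,-0.002],[0,0.1,0]],[1,[0,0,0],[0,0,0]]]'
python3 -m jog '[[1,[0.005,0,0],[0,0.12,0]],[1,[0.005,0,0],[0,0.116,0]],[1,[0,0,0],[0,0,0]]]'
python3 go.py '[.4849,-.253,.030]'
python3 - <<'E'
from h import *
im=r.get_image('side');print(r.spot_point('big_wrench',im)[:2])
E
```

```text
time_s: 32.95
ee_pos: [0.489, -0.2176, 0.0819]
orientation: [[-0.082, -0.996, 0.023], [-0.971, 0.086, 0.225], [-0.226, -0.004, -0.974]]
ft_force: [-1.5, -3.5, 3.0]
width: 0.0093
grasp_force: 30.0
time_s: 33.2
ee_pos: [0.4867, -0.2269, 0.079]
orientation: [[-0.086, -0.996, -0.0], [-0.996, 0.086, -0.008], [0.008, -0.0, -1.0]]
ft_force: [-1.7, -5.8, 4.1]
width: 0.0093
grasp_force: 30.1
tool delta [ 0.0257 -0.0004  0.0493] [ 0.4867 -0.2269  0.079 ] 33.2
[{'location': [461.0, 266.7], 'p': 0.92}, {'location': [325.9, 259.6], 'p': 0.9}]
```

```bash
python3 -m jog '[[1,[0.004,0,0.008],[0,0,0]],[1,[0.004,0,0.008],[0,0,0]],[1,[0,0,0],[0,0,0]]]'
python3 -m jog '[[1,[0.004,0,0.008],[0,0,0]],[1,[0.004,0,0.008],[0,0,0]],[1,[0,0,0],[0,0,0]]]'
python3 -m jog '[[1,[0.004,0,0.006],[0,0,0]],[1,[0.004,0,0.004],[0,0,0]],[1,[0,0,0],[0,0,0]]]'
python3 - <<'E'
from h import *
for k in ['side','top']:
  im=r.get_image(k);print(k,proj(im,[.4965,-.1265,.057]),[(np.round(d['location'],1),round(d['p'],2)) for d in r.spot_point('big_wrench',im)[:5]])
E
python3 go.py '[.4849,-.253,.030]'
```

```text
time_s: 33.55
ee_pos: [0.4863, -0.2368, 0.0614]
orientation: [[-0.092, -0.996, 0.0], [-0.996, 0.092, 0.002], [-0.002, 0.0, -1.0]]
ft_force: [0.9, -0.2, -0.7]
width: 0.0094
grasp_force: 30.0
time_s: 33.8
ee_pos: [0.4856, -0.2447, 0.045]
orientation: [[-0.091, -0.996, 0.0], [-0.996, 0.091, 0.0], [-0.0, -0.0, -1.0]]
ft_force: [2.5, -0.7, 1.9]
width: 0.0093
grasp_force: 30.0
time_s: 34.05
ee_pos: [0.4849, -0.2518, 0.0355]
orientation: [[-0.089, -0.996, -0.0], [-0.996, 0.089, -0.001], [0.001, -0.0, -1.0]]
ft_force: [0.9, 1.2, 1.2]
width: 0.0092
grasp_force: 30.0
side [326.26405411 254.3366878 ] [(array([458.1, 266.7]), 0.96), (array([399.6, 330.4]), 0.66), (array([432., 202.]), 0.61), (array([326.1, 256. ]), 0.57)]
top [311.95636022 249.27972015] [(array([456.9, 305.3]), 0.8), (array([311.9, 250.6]), 0.74), (array([373.3, 355.3]), 0.58)]
tool delta [0.0015 0.0003 0.0066] [ 0.4853 -0.2515  0.0366] 34.25
```

```bash
python3 -m jog '[[1,[0,0,0.003],[0,0,0]],[1,[0,0,0.003],[0,0,0]],[1,[0,0,0.002],[0,0,0]],[1,[0,0,0],[0,0,0]]]'
python3 - <<'E'
from h import *
for k in ['side','top']:
  im=r.get_image(k);print(k,[(np.round(d['location'],1),round(d['p'],2)) for d in r.spot_point('big_wrench',im)[:5]])
E
```

```text
time_s: 34.58
ee_pos: [0.486, -0.2522, 0.03]
orientation: [[-0.088, -0.996, 0.002], [-0.996, 0.088, -0.003], [0.002, -0.003, -1.0]]
ft_force: [-3.2, -1.9, 13.2]
width: 0.0098
grasp_force: 30.1
side [(array([459.4, 265.1]), 0.71), (array([394.6, 329.9]), 0.64), (array([431.3, 203.6]), 0.58), (array([329.4, 255.2]), 0.57)]
top [(array([458.4, 302.7]), 0.97), (array([373.5, 355.2]), 0.75), (array([309.2, 248.5]), 0.69), (array([163.7, 250.8]), 0.6), (array([382.9, 156.9]), 0.28)]
```

It's seated on the combs (13 N upward). Releasing and lifting away.

```bash
python3 -m jog '[[1,[0,0,-0.002],[0,0,0]],[0.2,[0,0,0],[0,0,0]],[0.2,[0,0,0],[0,0,0]],[0.2,[0,0,0],[0,0,0]],[0.2,[0,0,0],[0,0,0]]]'
python3 -m jog '[[0.2,[0,0,-0.02],[0,0,0]],[0.2,[0,0,-0.035],[0,0,0]],[0.2,[0,0,-0.04],[0,0,0]],[0.2,[0,0,-0.04],[0,0,0]],[0.2,[0,0,-0.04],[0,0,0]]]'
python3 -m jog '[[0.2,[0,0,-0.02],[0,0,0]],[0.2,[0.02,0,0],[0,0,0]],[0.2,[0,0,0],[0,0,0]]]'
python3 - <<'E'
from h import *
np.set_printoptions(precision=4,suppress=True)
for k in ['wrist','top','side']:
  im=r.get_image(k)
  for n in ['big_wrench','middle_wrench','small_wrench']: print(k,n,[(np.round(d['location'],1),round(d['p'],2),atz(im,d['location'],.057)) for d in r.spot_point(n,im)[:3]])
  for d in r.outline_of('big_wrench',im)[:4]:
    A=d['region'];ys,xs=np.where(A);print('  out',round(d['p'],2),len(xs),xs.min(),xs.max(),ys.min(),ys.max())
    if k=='wrist' and xs.max()-xs.min()<40:
      for y in range(ys.min()+3,ys.max(),30):
        c=np.where(A[y])[0]; 
        if len(c): print('   ',y,c.min(),c.max(),atz(im,[c.mean(),y],.069)[:2])
print(r.get_state()['ft_force'],r.get_state()['ee_pos'],r.get_state()['time_s'])
E
python3 lev.py | grep ang
```

```text
time_s: 35.2
ee_pos: [0.4852, -0.2514, 0.0302]
orientation: [[-0.089, -0.996, 0.001], [-0.996, 0.089, -0.001], [0.001, -0.001, -1.0]]
ft_force: [-1.1, 0.0, -0.5]
width: 0.0309
grasp_force: 0.0
time_s: 35.62
ee_pos: [0.4847, -0.2512, 0.2073]
orientation: [[-0.089, -0.996, 0.001], [-0.996, 0.089, -0.001], [0.001, -0.001, -1.0]]
ft_force: [1.3, -0.6, -0.3]
width: 0.0348
grasp_force: 0.0
time_s: 35.87
ee_pos: [0.4842, -0.2726, 0.2273]
orientation: [[-0.089, -0.996, 0.004], [-0.996, 0.089, -0.002], [0.002, -0.005, -1.0]]
ft_force: [0.6, -0.7, 0.3]
width: 0.0356
grasp_force: 0.0
wrist big_wrench [(array([541.3, 178.5]), 0.69, array([ 0.265 , -0.2862,  0.057 ]))]
wrist middle_wrench []
wrist small_wrench []
  out 0.83 6027 507 602 12 198
  out 0.75 1564 315 326 189 367
    192 316 325 [ 0.4825 -0.2932]
    222 316 326 [ 0.4846 -0.2639]
    252 316 326 [ 0.4873 -0.2333]
    282 316 325 [ 0.4906 -0.2011]
    312 315 326 [ 0.4936 -0.1671]
  out 0.68 4264 266 450 0 55
top big_wrench [(array([457.1, 303.6]), 0.96, array([ 0.3618, -0.471 ,  0.057 ])), (array([308.6, 249.4]), 0.76, array([ 0.4963,
[... 521 characters left out ...]
0.057 ])), (array([351. , 249.7]), 0.72, array([ 0.4543, -0.1648,  0.057 ]))]
side middle_wrench [(array([349.1, 263.7]), 0.87, array([ 0.4386, -0.1216,  0.057 ])), (array([196.7, 365.4]), 0.27, array([0.5639, 0.2268, 0.057 ]))]
side small_wrench [(array([310.3, 245.9]), 0.57, array([ 0.5419, -0.1358,  0.057 ])), (array([232.2, 369.4]), 0.47, array([0.5044, 0.2057, 0.057 ]))]
  out 0.95 804 443 495 229 275
  out 0.9 684 371 438 196 213
  out 0.69 688 320 365 213 268
  out 0.59 1574 310 407 317 349
[ 0.3999 -0.8547  0.2081] [ 0.4835 -0.2712  0.2257] 36.6167
side [255.8 318.6] 0.63 ang from -x [-11.0031] res [-14.3837  -0.0344]
top [173.3 213.4] 0.48 ang from -x [69.5263] res [-0.2021  1.0023]
```

The wrench is back in its slot, about 5 mm from its start, with the same yaw and the neighbours unmoved. The lever is over and the robot is clear, so I'm handing in.

```bash
python3 -c "from cell import r;print(r.job_done())"
```

```text
the job is handed in; nothing more can be done
None
```

The job is handed in at about 37 s: the big wrench held the stop screw while I pulled the locknut tight, and it is back in its own slot about 5 mm from its start. The other wrenches are unmoved; I did not re-measure the gauge case or the tool holder, but nothing touched them. The verdict was not shown to me.

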